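# Lock the clamp jig with its linch pin

## Robot

A 7-joint arm with a two-finger parallel gripper is mounted at the origin on the work surface. World frame = base frame: x ahead of the robot, y to its left, z up, the work surface at z = 0. Lengths are in m, angles in rad, forces in N, time in s.
With the tool pointing down it reaches from about 0.425 to 0.875 m from the base axis. Payload 4.7 kg.
Tool frame: the origin (TCP) lies at the very end of the fingers, on their centre line; the grasp point (between the pads) lies 19 mm behind it; z points along the fingers, y is the line along which they close (so a half turn about z gives the same grasp; the last joint's range is limited). The gripper opens to 87 mm and grips with 3 to 60 N. Pads are 19 mm wide; open, the fingers measure 117 mm over their backs; the gripper's body (75 mm by 190 mm) begins 51 mm behind the grasp point.
Start: joints at [1.193, 0.321, -0.07, 1.45, 0.023, 1.371, -0.057], TCP at [0.248, -0.601, 0.223] pointing down, gripper open.
Joint ranges: [-2.86, 2.86], [-0.3, 2.09], [-1.38, 1.24], [0.06, 2.45], [-1.56, 4.7], [0.09, 2.05], [-2.69, 2.69]. Speed limits (rad/s): [2.57, 2.57, 3.14, 3.14, 3.14, 3.14, 3.14].

## Interface

Orientations are given as a rotation vector (axis times angle).
In Python, from bench import ctrl, vision gives the robot as it stands.
- The arm moves only by the tool jog_arm, never from a script. Its argument "increments" is a list of rows, each an object of numbers: "tx", "ty", "tz": the shift along the tool's x, y, z in mm; "wx", "wy", "wz": the turn, a rotation vector about the tool's x, y, z in rad; "gripper": the opening, from 0 (shut) to 1 (fully open). In form: [{"tx": .., "ty": .., "tz": .., "wx": .., "wy": .., "wz": .., "gripper": ..}, ...]. A call has exactly 5 rows; each row is the pose to reach, as a shift and turn from the pose commanded when the call began, along the tool's axes at that moment; what a row does not reach only later rows make up. A row lasts 1/12 s, in which the tool goes at most 41.7 mm and 7.16 degrees, less where a joint would pass 70% of its speed; a pose out of reach is approached as far as the arm can. A call with a gripper value outside its range is refused whole. The fingers move at their own pace and stop on an object; "grip_force" is the grip in N (left out, the last holds). Time passes only in rows, so rows that repeat a pose let the fingers close, or fill a call up. It gives the time, the measured TCP pose, the force, the opening and the grip force at its end, in the units of the state.
- ctrl.get_state(): the state, without advancing time (a new reading comes with each control period).
- vision.get_image(name): name is "scene" or "top" or "wrist"; returns a dict with "color" (480x640x3 uint8, blue, green, red), "fx", "fy", "cx", "cy" (pixels), "k1" (the pictures are not rectified: a ray, as slopes to the right and down, at radius r is drawn at 1 + k1 r^2 times it, then the intrinsics apply), "extrinsics" (4x4, takes a point from world to camera coordinates). Camera axes: x right, y down, z forward; pixel columns grow to the right and rows downward; lengths in m; the calibration is good to about 2 mm. A picture is of the moment at which its call begins. There is no depth.
- ctrl.close_job(): hands the job in; it is judged then, once.
Trained networks look in the newest picture that a camera, given by its name, has taken for a name from the list of things; names that differ only in an ending like _2 or _b are one class to them, and where a whole thing is asked for, a point or a joint stands for the part that bears it (a point fixed in the world has none). Each returns a list of dicts, best first, with "conf" (0 to 1); they miss things now and then, are a little off and sometimes report something else, mostly with a low value. They report only what shows in the picture. A call takes as long as a camera call.
- vision.spot_in(camera, thing): "bbox" ([left, top, right, bottom] in pixels, round what is visible of it).
The state is a dict: "time": time; "joint_positions": joint angles; "qd": joint speeds; "joint_torque": joint torques, N m; "position": TCP position; "tool_rot": TCP orientation; "ft_force": force on the tool from outside, world axes, zero at the start; "torque": the same for the moment, N m; "grip_width": opening from 0.0 (shut) to 1.0 (fully open); "grip_force": force on a finger pad.
Only numpy, scipy, OpenCV 4.12 (cv2) and the standard library are available. Lean on these libraries where they do the work, as an engineer would, in place of code of your own. Each camera call takes 0.05 s, during which the arm holds its last target. There are 200 camera calls.

## Task

Lock the clamp of the assembly jig: take the linch pin from its rest, push it through the brass bush and the fork and press its head firmly but gently home against the bush, by feel and without forcing it. Then flip the pin's sprung ring over the fork until it snaps shut over the pin's end, let go, and leave the other things on the bench as they are.

Things in the scene. Friction and masses are not known exactly. Their poses are not given: they have to be found in the camera images.
- pin: steel linch pin, 200 g. Origin: on the shank's axis at the shoulder, the front face of the head; x along the shank to the tip, z up the tab. Shank 12 x 12 mm square, 68 mm long, its last 10 mm a cone down to 5 mm across. The shoulder is a 20 x 20 mm flange, 5 mm thick (x -5 to 0). It starts level in the rest, tab up, axis 28 mm over the table; lift it straight up.
- pin_tab (a point): grasp point of the pin: the head is a flat-sided upright tab, 24 mm long (pin x -24 to 0), 14 mm wide across y, from 10 mm below to 34 mm above the axis. This point is 12 mm behind the shoulder, 24 mm above the axis. Grasp across y from above, fingertips at least 5 mm above the axis.
- pin_tip (a point): the pin's pointed end, on its axis, 68 mm ahead of the shoulder
- ring (a joint): angle (rad) of the pin's sprung ring. 0: fully open, leaning back behind the head, 48 degrees above level (start, and stop); 0.73: standing up; 2.3: shut, flat along the pin, its far side just past the tip. Over-centre spring: below 1.7 it springs back open, above 1.7 it snaps shut by itself. Moving it takes at most about 4 N at its far side: carry it up over the fork and down past 1.7.
- ring_hinge (a point): middle of the ring's hinge line, on the pin's axis 16 mm behind the shoulder; the hinge line is the pin's y. The ring is a round loop of 6 mm steel wire, 98 mm outside diameter, hinged at the two sides of the head
- ring_top (a point): middle of the wire at the ring's far side, 91 mm from the hinge line; shut, it lies 75 mm ahead of the shoulder on the pin's axis
- jig: fixed jig, base plate 110 x 215 x 10 mm; origin on the table under the fork's middle. A level hole, 14 mm square, runs along the jig's x, 70 mm over the table, through two cheeks 26 mm wide, 84 mm high (x -24 to -10 and 10 to 18) and the clamp arm's eye between. The arm runs off to +y below the hole, top at 56 mm, over a white box. More than 60 N damages it.
- hole_exit (a point): centre of the hole where it leaves the far cheek; the tip must come out here, towards the jig's +x. On the way the eye of the clamp arm (jig x -6 to 6 mm, hole 14 mm square) stands 1.8 mm high, pushed up with 5.5 N by the arm's rubber pad: the cone wedges it down, and the shank then drags. Wedging takes some 5 to 12 N, sliding 1 to 6 N, varying with friction
- cheek: the fork's near cheek, fixed to the jig; origin on the hole's axis over the jig's origin, axes as the jig's. In it sits a brass bush, 24 x 24 mm, with the 14 mm square hole (no chamfer); its front face stands 26 to 38 mm before this origin, screwed out differently each time and not measured, and does not move. The pin is home when its shoulder bears on that face: feel for it, press 12 to 20 N; over 30 N is too much.
- rest: the grey plastic rest that holds the pin, fixed: base 86 x 50 mm with two notched uprights 35 mm high and a low block under the head; x along the pin, origin on the table below the pin's shoulder
- driver: screwdriver with a red handle, lying; a bystander, to be left alone; origin at its underside
- spanner: steel spanner, lying; a bystander, to be left alone; origin at its underside
- gland_a: grey cable gland, 22 mm wide, 30 mm high; a bystander, to be left alone; origin at its underside
- gland_b: another such cable gland; a bystander, to be left alone; origin at its underside
- gland_c: another such cable gland; a bystander, to be left alone; origin at its underside
- boxlid: white box lid, 80 x 80 x 12 mm; a bystander, to be left alone; origin at its underside
- tape: clear ring of tape, 90 mm wide, 25 mm high; a bystander, to be left alone; origin at its underside
- shell: white open box shell, 80 x 80 x 50 mm; a bystander, to be left alone; origin at its underside

How it is judged:
By the outcome, as a careful person would: the job done as asked, in the order asked, and still so for the second after the job is handed in, with the robot touching nothing.
It also fails if it takes over 72 s, if anything falls off the work surface, if the arm or the gripper's body presses on something with over 40 N, if the wrist force passes 120 N, or if a joint passes its speed limit or range.

## Working session

There is one attempt and no reset: what is moved stays moved. The work goes in short steps, Python scripts to look and compute and a tool call to move; the robot and the scene stay as the last step left them, time stands still between calls to the robot, and variables do not carry over. Pictures are saved under pics/ and viewed, at most 10 in all, crops included, and the job is handed in when it is done.

Besides the shell and the picture viewer there is one more tool, called after "Emit:" as name(argument=value, ...), one argument or row to a line, values as JSON. jog_arm: Moves the arm, as the interface text tells. Its arguments: {"type":"object","properties":{"increments":{"type":"array"},"grip_force":{"type":"number"}},"required":["increments"]}

```bash
mkdir -p pics; ls
cat > h.py <<'E'
import numpy as np, cv2
from bench import ctrl, vision
from scipy.spatial.transform import Rotation as R
def ray(im,u,v):
    x=(u-im['cx'])/im['fx'];y=(v-im['cy'])/im['fy'];rd=np.hypot(x,y);r=rd
    for _ in range(20): r=rd/(1+im['k1']*r*r)
    s=r/rd if rd>0 else 1
    E=np.array(im['extrinsics']);d=E[:3,:3].T@np.array([x*s,y*s,1]);o=-E[:3,:3].T@E[:3,3]
    return o,d
def onz(im,u,v,z):
    o,d=ray(im,u,v);return o+d*(z-o[2])/d[2]
def proj(im,p):
    E=np.array(im['extrinsics']);c=E[:3,:3]@np.asarray(p)+E[:3,3];x,y=c[0]/c[2],c[1]/c[2];f=1+im['k1']*(x*x+y*y)
    return np.array([im['fx']*x*f+im['cx'],im['fy']*y*f+im['cy']])
E
python3 - <<'E'
from h import *
for n in ['scene','top']:
    im=vision.get_image(n);cv2.imwrite(f'pics/{n}0.png',im['color'])
    print(n,im['fx'],im['cx'],im['cy'],im['k1'],np.round(im['extrinsics'],3).tolist())
    for t in ['pin','ring','jig','cheek','rest']:
        r=vision.spot_in(n,t);print(t,[(np.round(q['bbox'],1).tolist(),round(q['conf'],2)) for q in r[:2]])
s=ctrl.get_state();print(s)
E
```

```text
pics
scene 566.7494873186394 325.52934181587506 235.56422432460212 -0.0795419071853232 [[-0.407, 0.913, 0.018, 0.2], [0.513, 0.244, -0.823, -0.24], [-0.756, -0.326, -0.568, 1.6], [0.0, 0.0, 0.0, 1.0]]
pin [([219.4, 172.2, 274.9, 225.7], 0.8)]
ring [([235.3, 190.7, 241.8, 192.1], 0.68), ([310.6, 204.5, 325.1, 216.3], 0.32)]
jig [([301.5, 245.1, 422.4, 324.7], 0.66)]
cheek [([302.3, 242.3, 419.4, 324.1], 0.55), ([319.7, 240.6, 335.2, 280.7], 0.51)]
rest [([216.1, 210.3, 260.0, 234.7], 0.72), ([302.2, 247.9, 425.2, 323.4], 0.36)]
top 585.4535288040776 321.8437399933311 234.96938652519194 -0.1306832291445519 [[-0.004, -1.0, 0.003, 0.039], [-0.974, 0.003, -0.228, 0.561], [0.228, -0.004, -0.974, 1.156], [0.0, 0.0, 0.0, 1.0]]
pin [([405.3, 236.4, 455.3, 296.9], 0.81), ([379.2, 175.2, 387.0, 184.7], 0.69)]
ring [([410.6, 267.3, 453.9, 301.0], 0.8)]
jig [([227.4, 183.7, 328.2, 244.6], 0.7)]
cheek [([409.7, 238.8, 451.0, 298.6], 0.55), ([306.3, 201.0, 315.6, 216.6], 0.45)]
rest [([417.9, 237.7, 448.2, 277.0], 0.73)]
{'time': 0.6, 'joint_positions': array([ 1.19307743,  0.32098353, -0.07010229,  1.45050617,  0.02257427,
        1.37081788, -0.05691483]), 'qd': array([ 5.24595733e-05, -1.13020009e-03, -1.68430358e-04, -2.09754774e-03,
       -1.18946872e-04, -6.55691320e-04, -1.21387807e-03]), 'joint_torque': array([-7.28814666e-04, -4.90797293e+01, -4.02949518e-01, -3.12613678e+01,
       -6.36772835e-02,  3.38158524e-02,  1.94504952e-05]), 'position': array([ 0.24820577, -0.60075542,  0.22259414]), 'tool_rot': array([ 3.08142448e+00,  6.11526004e-01, -8.44476224e-06]), 'ft_force': array([ 0.20561847, -0.05574831, -0.62938248]), 'torque': array([ 0.01057707,  0.00086414, -0.04932055]), 'grip_force': 0.0, 'grip_width': 1.0019168784447265}
```

View pics/top0.png

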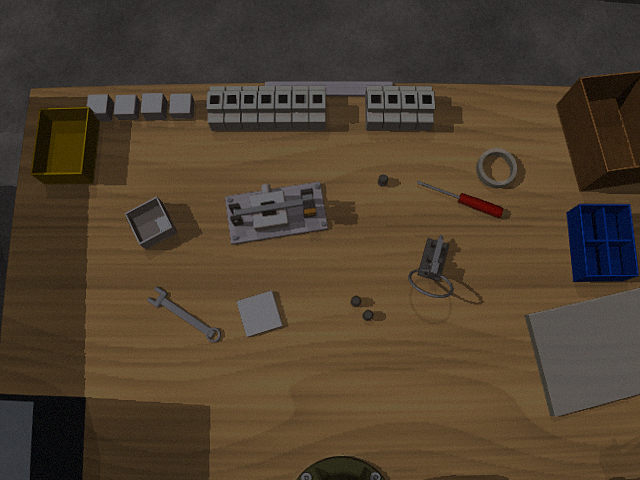

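View pics/scene0.png

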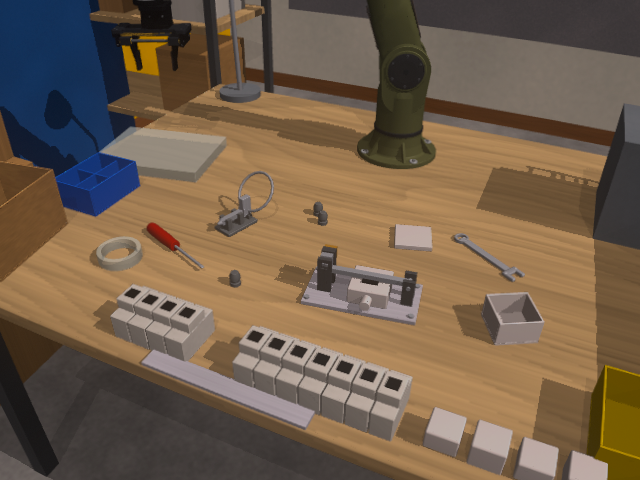

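Run:
```python
from h import *
im=vision.get_image('top');c=im['color']
a=cv2.resize(c[175:255,220:335],None,fx=6,fy=6,interpolation=2)[:,:690]
b=cv2.resize(c[230:310,400:490],None,fx=6,fy=6,interpolation=2)
sc=vision.get_image('scene')['color']
d=cv2.resize(sc[235:330,295:428],None,fx=6,fy=6,interpolation=2)
cv2.imwrite('pics/c1.png',np.hstack([cv2.resize(c[175:255,285:335],None,fx=7,fy=7,interpolation=2),cv2.resize(c[230:310,405:460],None,fx=7,fy=7,interpolation=2)]))
for (u,v,z) in [(440,238,.06),(425,270,.0),(430,296,.1),(309,212,.084),(228,190,.01),(323,183,.01),(328,228,.01),(233,243,.01)]: print(u,v,np.round(onz(im,u,v,z),3))
w=vision.get_image('wrist');print(w['fx'],w['cx'],w['cy'],w['k1']);s=ctrl.get_state();T=np.eye(4);T[:3,:3]=R.from_rotvec(s['tool_rot']).as_matrix();T[:3,3]=s['position']
print(np.round(np.array(w['extrinsics'])@T,3))
print(R.from_rotvec(s['tool_rot']).as_matrix().round(3))
```

```text
440 238 [ 0.555 -0.212  0.06 ]
425 270 [ 0.497 -0.188  0.   ]
430 296 [ 0.427 -0.178  0.1  ]
309 212 [0.605 0.063 0.084]
228 190 [0.678 0.245 0.01 ]
323 183 [0.693 0.033 0.01 ]
328 228 [0.589 0.023 0.01 ]
233 243 [0.557 0.23  0.01 ]
331.9935167682101 316.50985178731577 246.64738959818123 0.004886832665185863
[[ 0.001  1.     0.    -0.001]
 [-0.969  0.001 -0.247  0.023]
 [-0.247  0.     0.969  0.174]
 [ 0.     0.     0.     1.   ]]
[[ 0.924  0.382 -0.   ]
 [ 0.382 -0.924 -0.   ]
 [-0.     0.    -1.   ]]
```

View pics/c1.png

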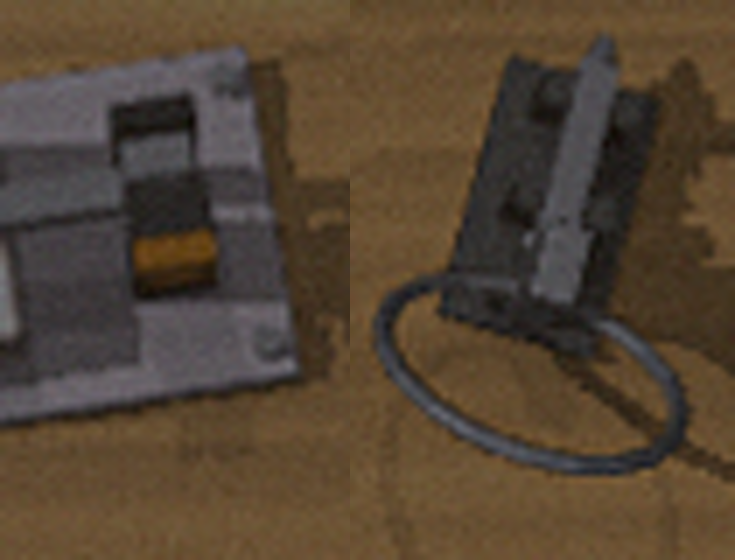

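```bash
cat >> h.py <<'E'
def delta(p,yaw):
    "tool-frame move (mm, rad) to world TCP p, pointing down with tool x at yaw"
    s=ctrl.get_state();Rt=R.from_rotvec(s['tool_rot'])
    Rg=R.from_matrix([[np.cos(yaw),np.sin(yaw),0],[np.sin(yaw),-np.cos(yaw),0],[0,0,-1]])
    print('shift mm',np.round(Rt.inv().apply(np.asarray(p)-s['position'])*1e3,1),'turn',np.round((Rt.inv()*Rg).as_rotvec(),4))
E
python3 - <<'E'
from h import *
im=vision.get_image('top')
tip=onz(im,441.4,235.7,.028);tab=onz(im,435,267.4,.062);fl=onz(im,405+(582-350)/7,230+228/7,.04)
print(tip,tab,fl,np.degrees(np.arctan2(*(tip-tab)[1::-1])), np.linalg.norm((tip-tab)[:2]))
p=tab.copy();p[2]=.20
yaw=np.arctan2(*(tip-tab)[1::-1]);print(p,yaw);delta(p,yaw)
E
```

```text
[ 0.56715512 -0.2221844   0.028     ] [ 0.49177457 -0.19810199  0.062     ] [ 0.50596811 -0.2097245   0.04      ] -17.717523785459903 0.07913399168942378
[ 0.49177457 -0.19810199  0.2       ] -0.30922912535668473
shift mm [ 378.9 -279.2   22.6] turn [ 2.000e-04 -0.000e+00  7.011e-01]
```

Emit:
jog_arm(
  increments=[
    {"tx": 32, "ty": -24},
    {"tx": 64, "ty": -48},
    {"tx": 96, "ty": -72},
    {"tx": 128, "ty": -96},
    {"tx": 160, "ty": -120},
  ],
)

```text
validation failed for argument at $.in...
```

Emit:
jog_arm(
  increments=[
    {"tx": 32, "ty": -24},
    {"tx": 64, "ty": -48},
    {"tx": 96, "ty": -72},
    {"tx": 128, "ty": -96},
    {"tx": 160, "ty": -120},
  ],
)

```text
validation failed for argument at $.in...
```

Emit:
jog_arm(
  increments=[
    {"tx": 12, "ty": -8, "tz": 4, "wz": 0.12},
    {"tx": 24, "ty": -16, "tz": 8, "wz": 0.24},
    {"tx": 36, "ty": -24, "tz": 12, "wz": 0.36},
    {"tx": 48, "ty": -32, "tz": 16, "wz": 0.48},
    {"tx": 59, "ty": -39, "tz": 22, "wz": 0.6},
  ],
)

```text
validation failed for argument at $.in...
```

Emit:
jog_arm(
  increments=[
    {"wz": 0.1},
    {"wz": 0.1},
    {"wz": 0.1},
    {"wz": 0.1},
    {"wz": 0.1},
  ],
)

```text
validation failed for argument at $.in...
```

Run:
```python
from h import *
im=vision.get_image('wrist');c=im['color'];cv2.imwrite('pics/w1.png',c)
for t in ['pin','ring','rest','pin_tab','pin_tip']: print(t,[(np.round(q['bbox'],1).tolist(),round(q['conf'],2)) for q in vision.spot_in('wrist',t)[:2]])
s=ctrl.get_state();print(s['time'],s['position'],s['ft_force'],R.from_rotvec(s['tool_rot']).as_matrix()[:,0])
```

```text
pin []
ring []
rest []
pin_tab []
pin_tip []
1.1 [ 0.24817937 -0.6007967   0.22261088] [ 0.00162745 -0.43184957 -0.61037251] [ 9.24205043e-01  3.81896624e-01 -8.84367808e-05]
```

View pics/w1.png

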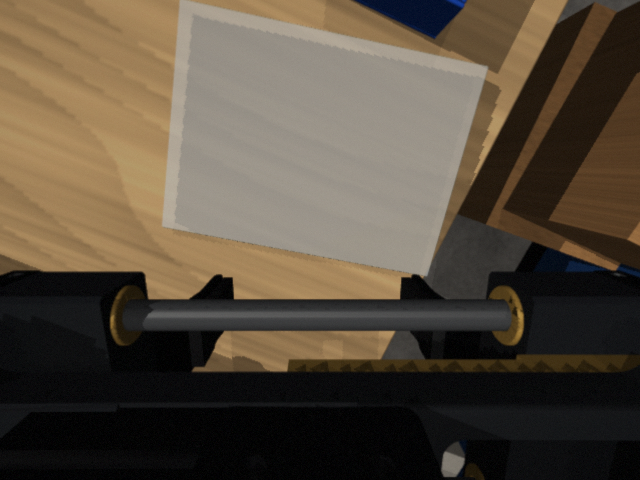

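The wrist view shows a tray ahead and the fingertips at about (225,280) and (410,280). The moves were refused because every row needs all the keys.

Emit:
jog_arm(
  increments=[
    {"tx": 32, "ty": -24, "tz": 0, "wx": 0, "wy": 0, "wz": 0, "gripper": 1},
    {"tx": 64, "ty": -48, "tz": 0, "wx": 0, "wy": 0, "wz": 0, "gripper": 1},
    {"tx": 96, "ty": -72, "tz": 0, "wx": 0, "wy": 0, "wz": 0, "gripper": 1},
    {"tx": 128, "ty": -96, "tz": 0, "wx": 0, "wy": 0, "wz": 0, "gripper": 1},
    {"tx": 160, "ty": -120, "tz": 0, "wx": 0, "wy": 0, "wz": 0, "gripper": 1},
  ],
)

```text
time: 1.52
position: [0.3509, -0.4271, 0.2227]
tool_rot: [3.081, 0.611, 0.0]
ft_force: [0.9, -0.9, -0.7]
grip_width: 1.0
grip_force: 0.0
```

Emit:
jog_arm(
  increments=[
    {"tx": 32, "ty": -24, "tz": 0, "wx": 0, "wy": 0, "wz": 0, "gripper": 1},
    {"tx": 64, "ty": -48, "tz": 0, "wx": 0, "wy": 0, "wz": 0, "gripper": 1},
    {"tx": 96, "ty": -72, "tz": 0, "wx": 0, "wy": 0, "wz": 0, "gripper": 1},
    {"tx": 128, "ty": -96, "tz": 0, "wx": 0, "wy": 0, "wz": 0, "gripper": 1},
    {"tx": 160, "ty": -120, "tz": 0, "wx": 0, "wy": 0, "wz": 0, "gripper": 1},
  ],
)

```text
time: 1.93
position: [0.453, -0.255, 0.2229]
tool_rot: [3.081, 0.611, 0.001]
ft_force: [1.5, 0.5, 0.1]
grip_width: 1.002
grip_force: 0.0
```

Emit:
jog_arm(
  increments=[
    {"tx": 12, "ty": -8, "tz": 4, "wx": 0, "wy": 0, "wz": 0.12, "gripper": 1},
    {"tx": 24, "ty": -16, "tz": 8, "wx": 0, "wy": 0, "wz": 0.24, "gripper": 1},
    {"tx": 36, "ty": -24, "tz": 12, "wx": 0, "wy": 0, "wz": 0.36, "gripper": 1},
    {"tx": 48, "ty": -32, "tz": 16, "wx": 0, "wy": 0, "wz": 0.48, "gripper": 1},
    {"tx": 59, "ty": -39, "tz": 22, "wx": 0, "wy": 0, "wz": 0.6, "gripper": 1},
  ],
)

```text
time: 2.35
position: [0.4927, -0.1973, 0.2009]
tool_rot: [3.123, -0.335, 0.002]
ft_force: [1.0, -0.8, -0.2]
grip_width: 1.0
grip_force: 0.0
```

Emit:
jog_arm(
  increments=[
    {"tx": 0, "ty": 0, "tz": 0, "wx": 0, "wy": 0, "wz": 0.1, "gripper": 1},
    {"tx": 0, "ty": 0, "tz": 0, "wx": 0, "wy": 0, "wz": 0.1, "gripper": 1},
    {"tx": 0, "ty": 0, "tz": 0, "wx": 0, "wy": 0, "wz": 0.1, "gripper": 1},
    {"tx": 0, "ty": 0, "tz": 0, "wx": 0, "wy": 0, "wz": 0.1, "gripper": 1},
    {"tx": 0, "ty": 0, "tz": 0, "wx": 0, "wy": 0, "wz": 0.1, "gripper": 1},
  ],
)

```text
time: 2.77
position: [0.4918, -0.1989, 0.2008]
tool_rot: [3.104, -0.481, 0.001]
ft_force: [0.2, 0.9, 0.7]
grip_width: 1.002
grip_force: 0.0
```

Run:
```python
from h import *
im=vision.get_image('wrist');c=im['color'];cv2.imwrite('pics/w2.png',c)
for t in ['pin','rest','pin_tab','pin_tip']: print(t,[(np.round(q['bbox'],1).tolist(),round(q['conf'],2)) for q in vision.spot_in('wrist',t)[:2]])
s=ctrl.get_state();print(s['time'],s['position'],s['ft_force'],R.from_rotvec(s['tool_rot']).as_matrix()[:,0])
```

```text
pin [([266.0, 148.9, 368.0, 298.6], 0.77), ([0.1, 99.7, 92.2, 251.5], 0.31)]
rest [([290.5, 155.1, 337.9, 234.7], 0.56)]
pin_tab [([263.7, 147.8, 366.2, 300.9], 0.79)]
pin_tip [([263.0, 147.3, 366.8, 299.3], 0.57)]
3.0167 [ 0.49183368 -0.19843774  0.20063124] [-0.64667526  0.16637824  0.50492751] [ 9.52869924e-01 -3.03379123e-01  1.23867593e-04]
```

View pics/w2.png

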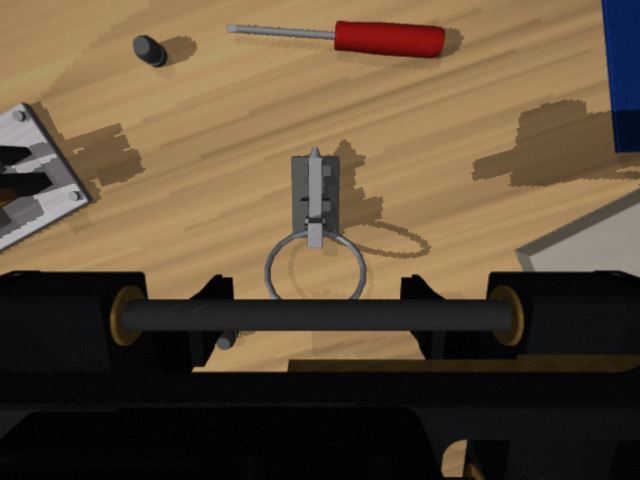

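Pin tip is at (316,149), tab top around (315,235), ring around (315,270), a gland at (150,50), the jig's corner at the left edge.

Run:
```python
from h import *
c=cv2.imread('pics/w2.png');g=cv2.cvtColor(c,6).astype(int)
for v in range(146,254,6): print(v,g[v,298:336].tolist())
print('col',g[200:256:1,313:317].mean(1).astype(int).tolist())
```

```text
146 [137, 137, 136, 133, 132, 132, 131, 130, 132, 133, 134, 134, 136, 136, 134, 134, 138, 138, 135, 136, 138, 139, 140, 141, 144, 144, 145, 142, 144, 143, 145, 144, 144, 143, 141, 143, 140, 143]
152 [139, 138, 138, 140, 142, 141, 141, 141, 142, 143, 145, 141, 119, 112, 124, 128, 127, 115, 102, 85, 69, 94, 136, 142, 142, 141, 144, 144, 140, 143, 144, 145, 143, 145, 144, 140, 108, 95]
158 [84, 87, 86, 84, 86, 82, 87, 86, 87, 84, 90, 131, 136, 137, 139, 137, 139, 137, 138, 134, 133, 131, 130, 104, 77, 55, 51, 55, 58, 51, 55, 56, 56, 55, 58, 54, 57, 58]
164 [86, 86, 87, 87, 85, 85, 85, 82, 67, 66, 74, 134, 140, 141, 141, 144, 141, 141, 142, 142, 140, 140, 135, 93, 55, 52, 52, 52, 54, 57, 56, 58, 58, 55, 57, 55, 56, 58]
170 [86, 86, 86, 86, 85, 86, 84, 84, 82, 80, 61, 134, 138, 138, 138, 139, 140, 141, 139, 140, 142, 139, 136, 97, 70, 82, 86, 86, 87, 86, 86, 86, 75, 53, 52, 50, 53, 55]
176 [87, 86, 85, 86, 87, 85, 79, 81, 78, 79, 84, 134, 139, 140, 140, 141, 138, 141, 138, 137, 139, 140, 135, 106, 79, 78, 74, 59, 56, 57, 58, 59, 52, 48, 47, 47, 49, 51]
182 [87, 84, 87, 87, 84, 87, 85, 82,
[... 1619 characters left out ...]
 70, 68, 67, 73, 75, 79, 78, 84]
242 [136, 127, 125, 124, 125, 121, 123, 122, 118, 109, 142, 143, 144, 143, 139, 140, 140, 138, 141, 143, 144, 142, 139, 125, 90, 117, 120, 120, 119, 122, 120, 122, 125, 124, 122, 124, 117, 116]
248 [121, 123, 129, 132, 130, 133, 132, 135, 133, 133, 134, 132, 132, 134, 133, 131, 134, 135, 134, 135, 135, 136, 129, 126, 127, 127, 129, 126, 127, 128, 127, 126, 126, 126, 126, 127, 125, 128]
col [138, 138, 138, 137, 138, 137, 138, 137, 138, 137, 137, 138, 137, 137, 136, 126, 100, 77, 51, 40, 42, 40, 53, 107, 142, 146, 145, 142, 139, 139, 142, 143, 145, 145, 144, 142, 140, 140, 140, 140, 139, 139, 139, 141, 141, 141, 139, 126, 133, 139, 141, 140, 140, 140, 139, 140]
```

Run:
```python
from h import *
im=vision.get_image('wrist')
f=onz(im,314.8,222.8,.062);b=onz(im,314.8,247,.062);a1=onz(im,315.3,164,.034);a2=onz(im,315.0,206,.034);t=onz(im,316,149,.028)
print(f,b,np.linalg.norm(f-b),a1,a2,t)
print(np.degrees(np.arctan2(*(t-(f+b)/2)[1::-1])),np.degrees(np.arctan2(*(a1-a2)[1::-1])))
m=(f+b)/2; ax=(f-b)/np.linalg.norm(f-b)
p=m+ax*.001; p[2]=.028+.012
print(p); delta(p,np.arctan2(-.3034,.9529))
```

```text
[ 0.50332948 -0.20199566  0.062     ] [ 0.48143024 -0.19501417  0.062     ] 0.022985160882364953 [ 0.55309051 -0.21823406  0.034     ] [ 0.51463018 -0.20567575  0.034     ] [ 0.56630264 -0.22313433  0.028     ]
-18.426919129701982 -18.08322455323549
[ 0.49333262 -0.19880865  0.04      ]
shift mm [  1.5  -0.  160.6] turn [ 0.0002 -0.0002  0.0001]
```

Emit:
jog_arm(
  increments=[
    {"tx": 1, "ty": 0, "tz": 35, "wx": 0, "wy": 0, "wz": 0.006, "gripper": 1},
    {"tx": 1.5, "ty": 0, "tz": 70, "wx": 0, "wy": 0, "wz": 0.006, "gripper": 1},
    {"tx": 1.5, "ty": 0, "tz": 105, "wx": 0, "wy": 0, "wz": 0.006, "gripper": 1},
    {"tx": 1.5, "ty": 0, "tz": 135, "wx": 0, "wy": 0, "wz": 0.006, "gripper": 1},
    {"tx": 1.5, "ty": 0, "tz": 150, "wx": 0, "wy": 0, "wz": 0.006, "gripper": 1},
  ],
)

```text
time: 3.48
position: [0.4907, -0.1978, 0.0466]
tool_rot: [-3.102, 0.491, 0.009]
ft_force: [-0.8, -0.2, -0.6]
grip_width: 1.0
grip_force: 0.0
```

Emit:
jog_arm(
  increments=[
    {"tx": 0, "ty": 0, "tz": 6, "wx": 0, "wy": 0, "wz": 0, "gripper": 1},
    {"tx": 0, "ty": 0, "tz": 10.5, "wx": 0, "wy": 0, "wz": 0, "gripper": 0.6},
    {"tx": 0, "ty": 0, "tz": 10.5, "wx": 0, "wy": 0, "wz": 0, "gripper": 0.25},
    {"tx": 0, "ty": 0, "tz": 10.5, "wx": 0, "wy": 0, "wz": 0, "gripper": 0.2},
    {"tx": 0, "ty": 0, "tz": 10.5, "wx": 0, "wy": 0, "wz": 0, "gripper": 0.0},
  ],
  grip_force=50,
)

```text
time: 3.9
position: [0.4946, -0.1992, 0.0416]
tool_rot: [3.102, -0.491, 0.004]
ft_force: [0.8, 0.6, 0.3]
grip_width: 0.787
grip_force: 0.0
```

Emit:
jog_arm(
  increments=[
    {"tx": 0, "ty": 0, "tz": 0, "wx": 0, "wy": 0, "wz": 0, "gripper": 0},
    {"tx": 0, "ty": 0, "tz": 0, "wx": 0, "wy": 0, "wz": 0, "gripper": 0},
    {"tx": 0, "ty": 0, "tz": 0, "wx": 0, "wy": 0, "wz": 0, "gripper": 0},
    {"tx": 0, "ty": 0, "tz": 0, "wx": 0, "wy": 0, "wz": 0, "gripper": 0},
    {"tx": 0, "ty": 0, "tz": 0, "wx": 0, "wy": 0, "wz": 0, "gripper": 0},
  ],
)

```text
time: 4.32
position: [0.4934, -0.1987, 0.0402]
tool_rot: [3.103, -0.492, 0.0]
ft_force: [0.6, -1.0, -0.4]
grip_width: 0.406
grip_force: 0.0
```

Emit:
jog_arm(
  increments=[
    {"tx": 0, "ty": 0, "tz": 0, "wx": 0, "wy": 0, "wz": 0, "gripper": 0},
    {"tx": 0, "ty": 0, "tz": 0, "wx": 0, "wy": 0, "wz": 0, "gripper": 0},
    {"tx": 0, "ty": 0, "tz": 0, "wx": 0, "wy": 0, "wz": 0, "gripper": 0},
    {"tx": 0, "ty": 0, "tz": 0, "wx": 0, "wy": 0, "wz": 0, "gripper": 0},
    {"tx": 0, "ty": 0, "tz": 0, "wx": 0, "wy": 0, "wz": 0, "gripper": 0},
  ],
)

```text
time: 4.73
position: [0.4934, -0.1985, 0.04]
tool_rot: [-3.103, 0.491, 0.0]
ft_force: [-0.1, 1.0, -0.6]
grip_width: 0.159
grip_force: 49.8
```

Run:
```python
from h import *
im=vision.get_image('top');c=im['color']
s=ctrl.get_state();print(s['time'],s['position'],s['grip_force'],s['grip_width'],s['ft_force'])
# jig top-view crop picks (crop offset 285,175 scale 7): cheek tops z=.084
P={'far TL':(110,133),'far TR':(192,122),'far top L':(112,105),'far top R':(190,97),'near TL':(128,185),'near TR':(207,172),'near BL':(134,236),'near BR':(213,225),'bush BL':(140,262),'bush BR':(215,250)}
for k,(x,y) in P.items():
    print(k,np.round(onz(im,285+x/7-.5,175+y/7-.5,.082 if 'bush' in k else .084),4))
for k,(x,y) in {'plate TR':(240,48),'plate BR':(298,375)}.items(): print(k,np.round(onz(im,285+x/7,175+y/7,.01),4))
```

```text
4.7833 [ 0.49336504 -0.19852494  0.03998243] 49.843754447065294 0.16005645065169963 [ 1.26165724  0.76996102 -0.52236095]
far TL [0.6456 0.0813 0.084 ]
far TR [0.6489 0.0568 0.084 ]
far top L [0.6543 0.0807 0.084 ]
far top R [0.6567 0.0574 0.084 ]
near TL [0.6294 0.0759 0.084 ]
near TR [0.6333 0.0524 0.084 ]
near BL [0.6136 0.074  0.084 ]
near BR [0.6169 0.0506 0.084 ]
bush BL [0.6062 0.0723 0.082 ]
bush BR [0.6098 0.05   0.082 ]
plate TR [0.6956 0.0414 0.01  ]
plate BR [0.5882 0.0236 0.01  ]
```

Emit:
jog_arm(
  increments=[
    {"tx": 0, "ty": 0, "tz": -10, "wx": 0, "wy": 0, "wz": 0, "gripper": 0},
    {"tx": 0, "ty": 0, "tz": -30, "wx": 0, "wy": 0, "wz": 0, "gripper": 0},
    {"tx": 0, "ty": 0, "tz": -60, "wx": 0, "wy": 0, "wz": 0, "gripper": 0},
    {"tx": 0, "ty": 0, "tz": -80, "wx": 0, "wy": 0, "wz": 0, "gripper": 0},
    {"tx": 0, "ty": 0, "tz": -90, "wx": 0, "wy": 0, "wz": 0, "gripper": 0},
  ],
)

```text
time: 5.2
position: [0.4947, -0.1991, 0.1333]
tool_rot: [3.102, -0.491, 0.006]
ft_force: [0.7, -0.4, -2.2]
grip_width: 0.157
grip_force: 49.8
```

Run:
```python
from h import *
s=ctrl.get_state();print(s['time'],s['position'],s['tool_rot'],s['ft_force'],s['grip_force'])
y=np.radians(9.);o=np.array([.639,.0665,0]);p=o-.150*np.array([np.cos(y),np.sin(y),0]);p[2]=.13
print(p);delta(p,y)
```

```text
5.2 [ 0.49468342 -0.19913926  0.1332521 ] [ 3.10159191 -0.49121182  0.00614329] [ 0.65398125 -0.42087568 -2.23842627] 49.844825465697795
[0.49084675 0.04303483 0.13      ]
shift mm [ -78.5 -229.1    2.8] turn [ 0.0017 -0.0038 -0.4712]
```

Emit:
jog_arm(
  increments=[
    {"tx": -8, "ty": -23, "tz": 0, "wx": 0, "wy": 0, "wz": 0, "gripper": 0},
    {"tx": -20, "ty": -60, "tz": 0, "wx": 0, "wy": 0, "wz": 0, "gripper": 0},
    {"tx": -33, "ty": -98, "tz": 0, "wx": 0, "wy": 0, "wz": 0, "gripper": 0},
    {"tx": -47, "ty": -137, "tz": 0, "wx": 0, "wy": 0, "wz": 0, "gripper": 0},
    {"tx": -60, "ty": -175, "tz": 0, "wx": 0, "wy": 0, "wz": 0, "gripper": 0},
  ],
)

```text
time: 5.62
position: [0.4892, -0.0119, 0.1296]
tool_rot: [3.102, -0.492, -0.002]
ft_force: [1.5, 0.0, -3.3]
grip_width: 0.156
grip_force: 49.8
```

Emit:
jog_arm(
  increments=[
    {"tx": -8, "ty": -24, "tz": 0, "wx": 0, "wy": 0, "wz": -0.09, "gripper": 0},
    {"tx": -14, "ty": -40, "tz": 0, "wx": 0, "wy": 0, "wz": -0.2, "gripper": 0},
    {"tx": -18, "ty": -54, "tz": 0, "wx": 0, "wy": 0, "wz": -0.31, "gripper": 0},
    {"tx": -18, "ty": -54, "tz": 0, "wx": 0, "wy": 0, "wz": -0.41, "gripper": 0},
    {"tx": -18, "ty": -54, "tz": 0, "wx": 0, "wy": 0, "wz": -0.475, "gripper": 0},
  ],
)

```text
time: 6.03
position: [0.489, 0.0446, 0.1295]
tool_rot: [-3.13, -0.264, 0.002]
ft_force: [0.3, 0.1, -2.9]
grip_width: 0.159
grip_force: 49.8
```

Emit:
jog_arm(
  increments=[
    {"tx": 0, "ty": 0, "tz": 0, "wx": 0, "wy": 0, "wz": 0, "gripper": 0},
    {"tx": 0, "ty": 0, "tz": 0, "wx": 0, "wy": 0, "wz": 0, "gripper": 0},
    {"tx": 0, "ty": 0, "tz": 0, "wx": 0, "wy": 0, "wz": 0, "gripper": 0},
    {"tx": 0, "ty": 0, "tz": 0, "wx": 0, "wy": 0, "wz": 0, "gripper": 0},
    {"tx": 0, "ty": 0, "tz": 0, "wx": 0, "wy": 0, "wz": 0, "gripper": 0},
  ],
)

```text
time: 6.45
position: [0.4898, 0.043, 0.1299]
tool_rot: [3.131, 0.25, -0.0]
ft_force: [-1.0, -0.2, -3.4]
grip_width: 0.157
grip_force: 49.8
```

Run:
```python
from h import *
im=vision.get_image('wrist');c=im['color'];cv2.imwrite('pics/w3full.png',c)
cv2.imwrite('pics/w3.png',cv2.resize(c[0:260,170:430],None,fx=2.3,fy=2.3,interpolation=2))
for t in ['jig','cheek','pin']: print(t,[(np.round(q['bbox'],1).tolist(),round(q['conf'],2)) for q in vision.spot_in('wrist',t)[:2]])
s=ctrl.get_state();print(s['time'],s['position'],s['tool_rot'],s['ft_force'],s['grip_force'])
```

```text
jig [([40.8, 0.0, 366.8, 128.0], 0.78)]
cheek [([298.2, 23.0, 338.9, 81.5], 0.96)]
pin [([295.5, 135.7, 336.8, 332.3], 0.94), ([57.6, 332.8, 82.8, 349.4], 0.52)]
6.65 [0.48995093 0.04318554 0.1300454 ] [3.13142889e+00 2.51685926e-01 9.73201894e-06] [ 0.65976466  0.85281052 -2.09742724] 49.8449184698984
```

View pics/w3.png

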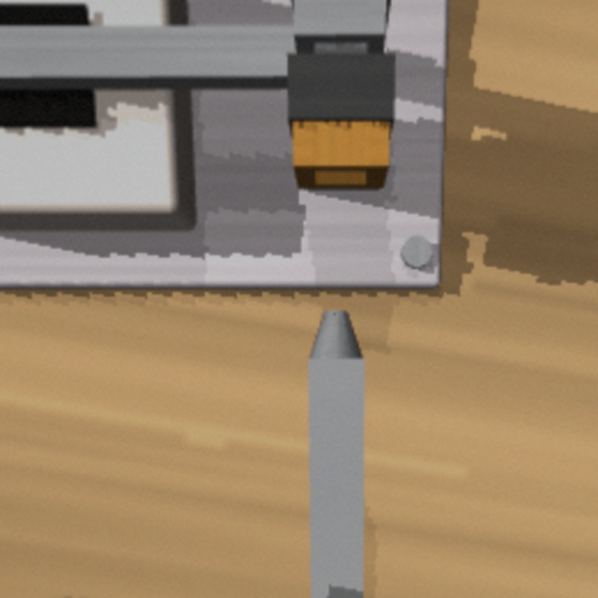

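Run:
```python
from h import *
im=vision.get_image('wrist');s=ctrl.get_state();Rt=R.from_rotvec(s['tool_rot'])
def q(n,x,y,z):
    p=onz(im,170+(x+.5)/2.3-.5,(y+.5)/2.3-.5,z);t=Rt.inv().apply(p-s['position'])*1e3;print(n,np.round(p,4),np.round(t,2));return p
q('tip',335,311,.118);q('shank1',336,360,.124);q('shank2',337,570,.124)
a=q('bushTL',292.5,166,.082);b=q('bushTR',389.5,166,.082)
c1=q('bushrearL',293,121,.082);d=q('bushrearR',390,121,.082)
e=q('cheek rear L',289,121,.084);f=q('cheek rear R',392,121,.084)
g=q('cheek front L',294,55,.084);h=q('cheek front R',393,55,.084)
q('bushbotL',304,187,.058);q('bushbotR',380,187,.058)
q('plate BR',438,287,.01);q('plate TR',447,0,.01);q('plate BL',0,289,.01)
```

```text
tip [0.5677 0.0555 0.118 ] [78.75  0.27 12.01]
shank1 [0.5575 0.0536 0.124 ] [68.37  0.51  6.01]
shank2 [0.5119 0.046  0.124 ] [22.1   0.74  6.02]
bushTL [0.6028 0.0721 0.082 ] [115.98 -10.51  48.01]
bushTR [0.6067 0.0481 0.082 ] [116.    13.84  48.01]
bushrearL [0.6128 0.0735 0.082 ] [126.1  -10.24  48.01]
bushrearR [0.6166 0.0497 0.082 ] [126.12  13.78  48.01]
cheek rear L [0.6121 0.0742 0.084 ] [125.52 -11.12  46.01]
cheek rear R [0.6161 0.0493 0.084 ] [125.54  14.15  46.01]
cheek front L [0.6263 0.0751 0.084 ] [139.74  -9.69  46.01]
cheek front R [0.6302 0.0516 0.084 ] [139.75  14.12  46.01]
bushbotL [0.6034 0.0703 0.058 ] [116.36  -8.64  72.01]
bushbotR [0.6069 0.0492 0.058 ] [116.38  12.74  72.01]
plate BR [0.5893 0.0229 0.01  ] [ 94.84  35.9  120.02]
plate TR [0.6748 0.0368 0.01  ] [181.5   35.84 120.01]
plate BL [0.564  0.1738 0.01  ] [  93.99 -117.07  120.  ]
```

Emit:
jog_arm(
  increments=[
    {"tx": 0, "ty": 1, "tz": 10, "wx": 0, "wy": 0, "wz": 0.006, "gripper": 0},
    {"tx": 0, "ty": 1, "tz": 25, "wx": 0, "wy": 0, "wz": 0.006, "gripper": 0},
    {"tx": 10, "ty": 1, "tz": 40, "wx": 0, "wy": 0, "wz": 0.006, "gripper": 0},
    {"tx": 20, "ty": 1, "tz": 48, "wx": 0, "wy": 0, "wz": 0.006, "gripper": 0},
    {"tx": 28, "ty": 1, "tz": 48, "wx": 0, "wy": 0, "wz": 0.006, "gripper": 0},
  ],
)

```text
time: 7.12
position: [0.5164, 0.0465, 0.0794]
tool_rot: [-3.132, -0.242, 0.007]
ft_force: [-1.0, 0.3, -2.6]
grip_width: 0.156
grip_force: 49.8
```

Emit:
jog_arm(
  increments=[
    {"tx": 0, "ty": 0, "tz": 0, "wx": 0, "wy": 0, "wz": 0, "gripper": 0},
    {"tx": 0, "ty": 0, "tz": 0, "wx": 0, "wy": 0, "wz": 0, "gripper": 0},
    {"tx": 0, "ty": 0, "tz": 0, "wx": 0, "wy": 0, "wz": 0, "gripper": 0},
    {"tx": 0, "ty": 0, "tz": 0, "wx": 0, "wy": 0, "wz": 0, "gripper": 0},
    {"tx": 0, "ty": 0, "tz": 0, "wx": 0, "wy": 0, "wz": 0, "gripper": 0},
  ],
)

```text
time: 7.53
position: [0.5177, 0.0466, 0.0826]
tool_rot: [3.132, 0.243, 0.001]
ft_force: [0.2, 0.6, -3.4]
grip_width: 0.157
grip_force: 49.8
```

Run:
```python
from h import *
im=vision.get_image('wrist');c=im['color'];cv2.imwrite('pics/w4full.png',c)
cv2.imwrite('pics/w4.png',cv2.resize(c[60:220,240:400],None,fx=3.75,fy=3.75,interpolation=2))
s=ctrl.get_state();print(s['time'],s['position'],s['tool_rot'],s['ft_force'],s['torque'],s['grip_force'])
```

```text
7.5833 [0.51771197 0.04655319 0.08247011] [3.13157527e+00 2.42627199e-01 1.01935359e-03] [-0.52825616 -0.01106597 -2.9341904 ] [0.02075717 0.06395316 0.03224789] 49.84485078603029
```

View pics/w4.png

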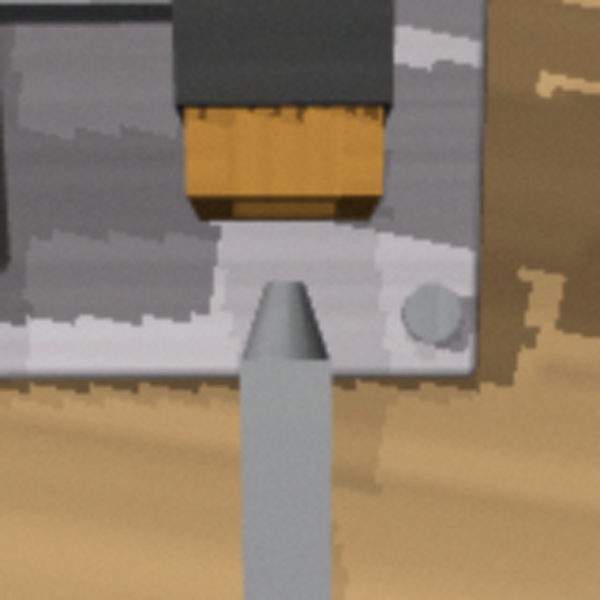

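Emit:
jog_arm(
  increments=[
    {"tx": 3, "ty": 0, "tz": 0.5, "wx": 0, "wy": 0, "wz": 0, "gripper": 0},
    {"tx": 7, "ty": 0, "tz": 0.5, "wx": 0, "wy": 0, "wz": 0, "gripper": 0},
    {"tx": 11, "ty": 0, "tz": 0.5, "wx": 0, "wy": 0, "wz": 0, "gripper": 0},
    {"tx": 15, "ty": 0, "tz": 0.5, "wx": 0, "wy": 0, "wz": 0, "gripper": 0},
    {"tx": 18, "ty": 0, "tz": 0.5, "wx": 0, "wy": 0, "wz": 0, "gripper": 0},
  ],
)

```text
time: 8.0
position: [0.5362, 0.0496, 0.0816]
tool_rot: [-3.132, -0.243, -0.001]
ft_force: [1.1, -0.3, -2.9]
grip_width: 0.155
grip_force: 49.8
```

Emit:
jog_arm(
  increments=[
    {"tx": 2, "ty": 0, "tz": 0, "wx": 0, "wy": 0, "wz": 0, "gripper": 0},
    {"tx": 4, "ty": 0, "tz": 0, "wx": 0, "wy": 0, "wz": 0, "gripper": 0},
    {"tx": 6, "ty": 0, "tz": 0, "wx": 0, "wy": 0, "wz": 0, "gripper": 0},
    {"tx": 7, "ty": 0, "tz": 0, "wx": 0, "wy": 0, "wz": 0, "gripper": 0},
    {"tx": 7, "ty": 0, "tz": 0, "wx": 0, "wy": 0, "wz": 0, "gripper": 0},
  ],
)

```text
time: 8.42
position: [0.5427, 0.0506, 0.0815]
tool_rot: [-3.132, -0.243, -0.0]
ft_force: [-0.3, 0.0, -2.2]
grip_width: 0.159
grip_force: 49.8
```

Run:
```python
from h import *
im=vision.get_image('wrist');c=im['color'];cv2.imwrite('pics/w5.png',cv2.resize(c[60:260,220:420],None,fx=3,fy=3,interpolation=2))
s=ctrl.get_state();print(s['time'],s['position'],s['tool_rot'],s['ft_force'],s['torque'],s['grip_force'])
```

```text
8.4667 [0.54243009 0.05061324 0.08147787] [ 3.13215548e+00  2.42971043e-01 -2.86413535e-04] [ 0.16103835  0.14271302 -3.26719988] [0.02578775 0.0295467  0.02671988] 49.84495944343507
```

View pics/w5.png

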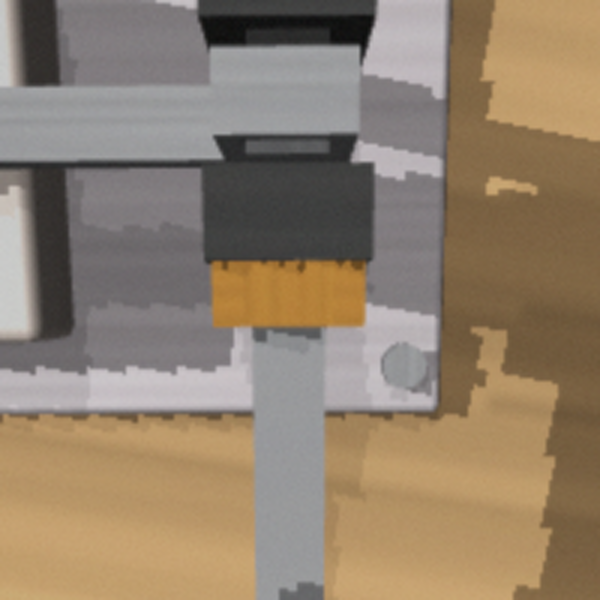

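Emit:
jog_arm(
  increments=[
    {"tx": 3, "ty": 0, "tz": -0.3, "wx": 0, "wy": 0, "wz": 0, "gripper": 0},
    {"tx": 6, "ty": 0, "tz": -0.3, "wx": 0, "wy": 0, "wz": 0, "gripper": 0},
    {"tx": 9, "ty": 0, "tz": -0.3, "wx": 0, "wy": 0, "wz": 0, "gripper": 0},
    {"tx": 11, "ty": 0, "tz": -0.3, "wx": 0, "wy": 0, "wz": 0, "gripper": 0},
    {"tx": 13, "ty": 0, "tz": -0.3, "wx": 0, "wy": 0, "wz": 0, "gripper": 0},
  ],
)

```text
time: 8.88
position: [0.5556, 0.0526, 0.0818]
tool_rot: [-3.132, -0.243, -0.0]
ft_force: [0.3, -0.6, -2.3]
grip_width: 0.159
grip_force: 49.8
```

Emit:
jog_arm(
  increments=[
    {"tx": 1, "ty": 0, "tz": 0, "wx": 0, "wy": 0, "wz": 0, "gripper": 0},
    {"tx": 2, "ty": 0, "tz": 0, "wx": 0, "wy": 0, "wz": 0, "gripper": 0},
    {"tx": 3, "ty": 0, "tz": 0, "wx": 0, "wy": 0, "wz": 0, "gripper": 0},
    {"tx": 4, "ty": 0, "tz": 0, "wx": 0, "wy": 0, "wz": 0, "gripper": 0},
    {"tx": 5, "ty": 0, "tz": 0, "wx": 0, "wy": 0, "wz": 0, "gripper": 0},
  ],
)

```text
time: 9.3
position: [0.5603, 0.0534, 0.0818]
tool_rot: [3.132, 0.243, -0.0]
ft_force: [0.2, -0.1, -3.0]
grip_width: 0.156
grip_force: 49.8
```

Emit:
jog_arm(
  increments=[
    {"tx": 1, "ty": 0, "tz": 0, "wx": 0, "wy": 0, "wz": 0, "gripper": 0},
    {"tx": 2, "ty": 0, "tz": 0, "wx": 0, "wy": 0, "wz": 0, "gripper": 0},
    {"tx": 3, "ty": 0, "tz": 0, "wx": 0, "wy": 0, "wz": 0, "gripper": 0},
    {"tx": 4, "ty": 0, "tz": 0, "wx": 0, "wy": 0, "wz": 0, "gripper": 0},
    {"tx": 5, "ty": 0, "tz": 0, "wx": 0, "wy": 0, "wz": 0, "gripper": 0},
  ],
)

```text
time: 9.72
position: [0.5641, 0.054, 0.0817]
tool_rot: [3.132, 0.243, -0.004]
ft_force: [-6.3, -1.2, 2.2]
grip_width: 0.152
grip_force: 49.8
```

Emit:
jog_arm(
  increments=[
    {"tx": 1, "ty": 0, "tz": 0, "wx": 0, "wy": 0, "wz": 0, "gripper": 0},
    {"tx": 2, "ty": 0, "tz": 0, "wx": 0, "wy": 0, "wz": 0, "gripper": 0},
    {"tx": 3, "ty": 0, "tz": 0, "wx": 0, "wy": 0, "wz": 0, "gripper": 0},
    {"tx": 4, "ty": 0, "tz": 0, "wx": 0, "wy": 0, "wz": 0, "gripper": 0},
    {"tx": 4, "ty": 0, "tz": 0, "wx": 0, "wy": 0, "wz": 0, "gripper": 0},
  ],
)

```text
time: 10.13
position: [0.5649, 0.054, 0.0813]
tool_rot: [3.13, 0.243, -0.015]
ft_force: [-12.5, -1.3, 6.6]
grip_width: 0.155
grip_force: 49.8
```

Emit:
jog_arm(
  increments=[
    {"tx": 1, "ty": 0, "tz": 0, "wx": 0, "wy": 0, "wz": 0, "gripper": 0},
    {"tx": 2, "ty": 0, "tz": 0, "wx": 0, "wy": 0, "wz": 0, "gripper": 0},
    {"tx": 3, "ty": 0, "tz": 0, "wx": 0, "wy": 0, "wz": 0, "gripper": 0},
    {"tx": 4, "ty": 0, "tz": 0, "wx": 0, "wy": 0, "wz": 0, "gripper": 0},
    {"tx": 4, "ty": 0, "tz": 0, "wx": 0, "wy": 0, "wz": 0, "gripper": 0},
  ],
)

```text
time: 10.55
position: [0.5654, 0.0541, 0.0814]
tool_rot: [3.129, 0.242, -0.027]
ft_force: [-23.2, -4.1, 16.3]
grip_width: 0.157
grip_force: 49.8
```

Run:
```python
from h import *
s=ctrl.get_state();M=R.from_rotvec(s['tool_rot']).as_matrix();print(s['time'],s['position'],s['ft_force'],s['torque']);print(M.round(4))
```

```text
10.55 [0.56536475 0.05407516 0.08141575] [-23.21918153  -4.09922034  16.27280145] [-0.75052566  4.79289426 -0.02644906]
[[ 0.9879  0.154  -0.0172]
 [ 0.154  -0.9881 -0.0046]
 [-0.0177  0.0019 -0.9998]]
```

Emit:
jog_arm(
  increments=[
    {"tx": -2, "ty": 0, "tz": 0, "wx": 0, "wy": 0, "wz": 0, "gripper": 0},
    {"tx": -4, "ty": 0, "tz": 0, "wx": 0, "wy": 0, "wz": 0, "gripper": 0},
    {"tx": -6, "ty": 0, "tz": 0, "wx": 0, "wy": 0, "wz": 0, "gripper": 0},
    {"tx": -7, "ty": 0, "tz": 0, "wx": 0, "wy": 0, "wz": 0, "gripper": 0},
    {"tx": -8, "ty": 0, "tz": 0, "wx": 0, "wy": 0, "wz": 0, "gripper": 0},
  ],
)

```text
time: 10.97
position: [0.5646, 0.0541, 0.082]
tool_rot: [3.132, 0.243, -0.001]
ft_force: [-2.9, 0.3, -1.0]
grip_width: 0.159
grip_force: 49.8
```

Run:
```python
from h import *
im=vision.get_image('wrist');c=im['color'];cv2.imwrite('pics/w6.png',cv2.resize(c[60:320,220:420],None,fx=2.3,fy=2.3,interpolation=2))
s=ctrl.get_state();M=R.from_rotvec(s['tool_rot']).as_matrix();print(s['time'],s['position'],s['ft_force'],s['torque']);print(M.round(4))
```

```text
11.0167 [0.56460906 0.05402137 0.08190365] [-3.35092407 -1.46850201  1.61812209] [-0.05600345  0.87130452 -0.04356848]
[[ 9.880e-01  1.541e-01 -8.000e-04]
 [ 1.541e-01 -9.880e-01 -5.000e-04]
 [-9.000e-04  3.000e-04 -1.000e+00]]
```

View pics/w6.png

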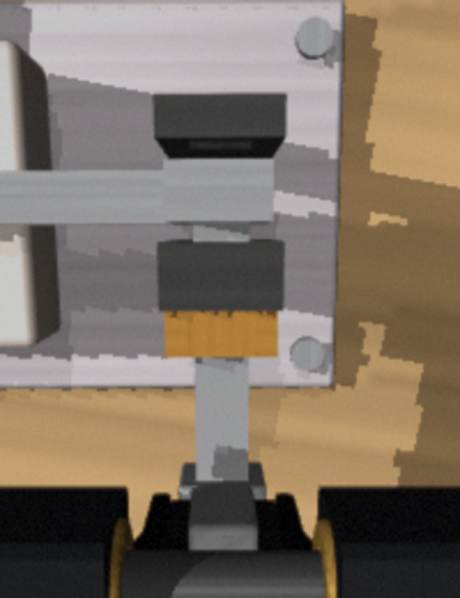

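The pin sits centred in the bush (column 222), with its tip at the clamp eye (row 220). Under load it pitched nose-down by 1°, so I'll compensate and try again.

Emit:
jog_arm(
  increments=[
    {"tx": 0, "ty": 0, "tz": 0, "wx": 0, "wy": 0.006, "wz": 0, "gripper": 0},
    {"tx": 0, "ty": 0, "tz": 0, "wx": 0, "wy": 0.012, "wz": 0, "gripper": 0},
    {"tx": 1, "ty": 0, "tz": 0, "wx": 0, "wy": 0.012, "wz": 0, "gripper": 0},
    {"tx": 2, "ty": 0, "tz": 0, "wx": 0, "wy": 0.012, "wz": 0, "gripper": 0},
    {"tx": 2.5, "ty": 0, "tz": 0, "wx": 0, "wy": 0.012, "wz": 0, "gripper": 0},
  ],
)

```text
time: 11.43
position: [0.5648, 0.054, 0.0809]
tool_rot: [-3.132, -0.243, -0.009]
ft_force: [-10.7, -1.0, 1.5]
grip_width: 0.157
grip_force: 49.8
```

Emit:
jog_arm(
  increments=[
    {"tx": 0.5, "ty": 0, "tz": 0, "wx": 0, "wy": 0, "wz": 0, "gripper": 0},
    {"tx": 1, "ty": 0, "tz": 0, "wx": 0, "wy": 0, "wz": 0, "gripper": 0},
    {"tx": 1.5, "ty": 0, "tz": 0, "wx": 0, "wy": 0, "wz": 0, "gripper": 0},
    {"tx": 1.5, "ty": 0, "tz": 0, "wx": 0, "wy": 0, "wz": 0, "gripper": 0},
    {"tx": 1.5, "ty": 0, "tz": 0, "wx": 0, "wy": 0, "wz": 0, "gripper": 0},
  ],
)

```text
time: 11.85
position: [0.5649, 0.0541, 0.0808]
tool_rot: [3.132, 0.243, 0.004]
ft_force: [-12.9, -1.7, 5.6]
grip_width: 0.156
grip_force: 49.8
```

Run:
```python
from h import *
s=ctrl.get_state();M=R.from_rotvec(s['tool_rot']).as_matrix();print(s['time'],s['position'],s['ft_force'],s['torque']);print(M.round(4))
```

```text
11.85 [0.5649446  0.05406624 0.08077882] [-12.87937028  -1.70562196   5.56331286] [-0.48296507  2.82356883  0.05717466]
[[ 9.880e-01  1.542e-01  2.700e-03]
 [ 1.542e-01 -9.880e-01 -2.000e-04]
 [ 2.700e-03  7.000e-04 -1.000e+00]]
```

Emit:
jog_arm(
  increments=[
    {"tx": -2, "ty": 0, "tz": 0, "wx": 0, "wy": 0, "wz": 0, "gripper": 0},
    {"tx": -4, "ty": 0, "tz": -0.7, "wx": 0, "wy": 0, "wz": 0, "gripper": 0},
    {"tx": -5, "ty": 0, "tz": -1.4, "wx": 0, "wy": 0, "wz": 0, "gripper": 0},
    {"tx": -5, "ty": 0, "tz": -1.4, "wx": 0, "wy": 0, "wz": 0, "gripper": 0},
    {"tx": -5, "ty": 0, "tz": -1.4, "wx": 0, "wy": 0, "wz": 0, "gripper": 0},
  ],
)

```text
time: 12.27
position: [0.5645, 0.054, 0.0827]
tool_rot: [-3.131, -0.243, -0.02]
ft_force: [0.6, 0.6, -7.9]
grip_width: 0.159
grip_force: 49.8
```

Run:
```python
from h import *
s=ctrl.get_state();M=R.from_rotvec(s['tool_rot']).as_matrix();print(s['time'],s['position'],s['ft_force'],s['torque'],M[2,:2].round(4))
```

```text
12.2667 [0.56449217 0.05404105 0.08268978] [ 0.61794749  0.55436993 -7.85047077] [-0.05970719  0.06147491  0.00723162] [ 0.0127 -0.0003]
```

Emit:
jog_arm(
  increments=[
    {"tx": 1, "ty": 0, "tz": 0, "wx": 0, "wy": 0, "wz": 0, "gripper": 0},
    {"tx": 2, "ty": 0, "tz": 0, "wx": 0, "wy": 0, "wz": 0, "gripper": 0},
    {"tx": 3, "ty": 0, "tz": 0, "wx": 0, "wy": 0, "wz": 0, "gripper": 0},
    {"tx": 4, "ty": 0, "tz": 0, "wx": 0, "wy": 0, "wz": 0, "gripper": 0},
    {"tx": 5, "ty": 0, "tz": 0, "wx": 0, "wy": 0, "wz": 0, "gripper": 0},
  ],
)

```text
time: 12.68
position: [0.5686, 0.0546, 0.0828]
tool_rot: [-3.131, -0.243, -0.017]
ft_force: [-1.9, 0.0, -7.6]
grip_width: 0.161
grip_force: 49.8
```

Run:
```python
from h import *
s=ctrl.get_state();M=R.from_rotvec(s['tool_rot']).as_matrix();print(s['time'],s['position'],s['ft_force'],s['torque'],M[2,:2].round(4))
```

```text
12.6833 [0.56862671 0.05462858 0.08284801] [-1.94633697  0.01588522 -7.59857909] [-0.13445428  0.83523186 -0.00776498] [0.0106 0.0001]
```

Emit:
jog_arm(
  increments=[
    {"tx": 1.5, "ty": 0, "tz": 0.2, "wx": 0, "wy": -0.004, "wz": 0, "gripper": 0},
    {"tx": 3, "ty": 0, "tz": 0.4, "wx": 0, "wy": -0.008, "wz": 0, "gripper": 0},
    {"tx": 5, "ty": 0, "tz": 0.4, "wx": 0, "wy": -0.008, "wz": 0, "gripper": 0},
    {"tx": 7, "ty": 0, "tz": 0.4, "wx": 0, "wy": -0.008, "wz": 0, "gripper": 0},
    {"tx": 9, "ty": 0, "tz": 0.4, "wx": 0, "wy": -0.008, "wz": 0, "gripper": 0},
  ],
)

```text
time: 13.1
position: [0.5784, 0.0562, 0.083]
tool_rot: [-3.132, -0.243, -0.007]
ft_force: [-1.4, -0.2, -5.9]
grip_width: 0.159
grip_force: 49.8
```

Run:
```python
from h import *
s=ctrl.get_state();M=R.from_rotvec(s['tool_rot']).as_matrix();print(s['time'],s['position'],s['ft_force'],s['torque'],M[2,:2].round(4))
```

```text
13.1 [0.57839074 0.0562164  0.08304572] [-1.3633887  -0.23310038 -5.87543857] [-0.09138389  0.60435205  0.0662202 ] [0.0043 0.    ]
```

Emit:
jog_arm(
  increments=[
    {"tx": 1.5, "ty": 0, "tz": 0.3, "wx": 0, "wy": 0, "wz": 0, "gripper": 0},
    {"tx": 3, "ty": 0, "tz": 0.3, "wx": 0, "wy": 0, "wz": 0, "gripper": 0},
    {"tx": 5, "ty": 0, "tz": 0.3, "wx": 0, "wy": 0, "wz": 0, "gripper": 0},
    {"tx": 7, "ty": 0, "tz": 0.3, "wx": 0, "wy": 0, "wz": 0, "gripper": 0},
    {"tx": 9, "ty": 0, "tz": 0.3, "wx": 0, "wy": 0, "wz": 0, "gripper": 0},
  ],
)

```text
time: 13.52
position: [0.5873, 0.0576, 0.0829]
tool_rot: [-3.132, -0.243, -0.007]
ft_force: [-1.2, -0.5, -3.5]
grip_width: 0.156
grip_force: 49.8
```

Emit:
jog_arm(
  increments=[
    {"tx": 0.5, "ty": 0, "tz": 0, "wx": 0, "wy": 0, "wz": 0, "gripper": 0},
    {"tx": 1, "ty": 0, "tz": 0, "wx": 0, "wy": 0, "wz": 0, "gripper": 0},
    {"tx": 1.5, "ty": 0, "tz": 0, "wx": 0, "wy": 0, "wz": 0, "gripper": 0},
    {"tx": 2, "ty": 0, "tz": 0, "wx": 0, "wy": 0, "wz": 0, "gripper": 0},
    {"tx": 2.5, "ty": 0, "tz": 0, "wx": 0, "wy": 0, "wz": 0, "gripper": 0},
  ],
)

```text
time: 13.93
position: [0.5895, 0.0579, 0.0829]
tool_rot: [-3.132, -0.243, -0.007]
ft_force: [-2.1, -0.9, -4.4]
grip_width: 0.159
grip_force: 49.8
```

Emit:
jog_arm(
  increments=[
    {"tx": 0.5, "ty": 0, "tz": 0, "wx": 0, "wy": 0, "wz": 0, "gripper": 0},
    {"tx": 1, "ty": 0, "tz": 0, "wx": 0, "wy": 0, "wz": 0, "gripper": 0},
    {"tx": 1.5, "ty": 0, "tz": 0, "wx": 0, "wy": 0, "wz": 0, "gripper": 0},
    {"tx": 2, "ty": 0, "tz": 0, "wx": 0, "wy": 0, "wz": 0, "gripper": 0},
    {"tx": 2.5, "ty": 0, "tz": 0, "wx": 0, "wy": 0, "wz": 0, "gripper": 0},
  ],
)

```text
time: 14.35
position: [0.592, 0.0583, 0.0828]
tool_rot: [-3.132, -0.243, -0.007]
ft_force: [-1.6, 0.4, -2.8]
grip_width: 0.158
grip_force: 49.8
```

Emit:
jog_arm(
  increments=[
    {"tx": 0.5, "ty": 0, "tz": 0, "wx": 0, "wy": 0, "wz": 0, "gripper": 0},
    {"tx": 1, "ty": 0, "tz": 0, "wx": 0, "wy": 0, "wz": 0, "gripper": 0},
    {"tx": 1.5, "ty": 0, "tz": 0, "wx": 0, "wy": 0, "wz": 0, "gripper": 0},
    {"tx": 2, "ty": 0, "tz": 0, "wx": 0, "wy": 0, "wz": 0, "gripper": 0},
    {"tx": 2, "ty": 0, "tz": 0, "wx": 0, "wy": 0, "wz": 0, "gripper": 0},
  ],
)

```text
time: 14.77
position: [0.594, 0.0587, 0.0828]
tool_rot: [-3.132, -0.243, -0.006]
ft_force: [-1.0, -1.0, -1.6]
grip_width: 0.159
grip_force: 49.8
```

Emit:
jog_arm(
  increments=[
    {"tx": 0.5, "ty": 0, "tz": 0, "wx": 0, "wy": 0, "wz": 0, "gripper": 0},
    {"tx": 1, "ty": 0, "tz": 0, "wx": 0, "wy": 0, "wz": 0, "gripper": 0},
    {"tx": 1.5, "ty": 0, "tz": 0, "wx": 0, "wy": 0, "wz": 0, "gripper": 0},
    {"tx": 2, "ty": 0, "tz": 0, "wx": 0, "wy": 0, "wz": 0, "gripper": 0},
    {"tx": 2, "ty": 0, "tz": 0, "wx": 0, "wy": 0, "wz": 0, "gripper": 0},
  ],
)

```text
time: 15.18
position: [0.594, 0.0586, 0.0828]
tool_rot: [3.132, 0.243, -0.0]
ft_force: [-7.6, -1.5, 3.4]
grip_width: 0.152
grip_force: 49.8
```

Emit:
jog_arm(
  increments=[
    {"tx": 0.5, "ty": 0, "tz": 0, "wx": 0, "wy": 0, "wz": 0, "gripper": 0},
    {"tx": 1, "ty": 0, "tz": 0, "wx": 0, "wy": 0, "wz": 0, "gripper": 0},
    {"tx": 1.5, "ty": 0, "tz": 0, "wx": 0, "wy": 0, "wz": 0, "gripper": 0},
    {"tx": 1.8, "ty": 0, "tz": 0, "wx": 0, "wy": 0, "wz": 0, "gripper": 0},
    {"tx": 1.8, "ty": 0, "tz": 0, "wx": 0, "wy": 0, "wz": 0, "gripper": 0},
  ],
)

```text
time: 15.6
position: [0.5941, 0.0587, 0.0828]
tool_rot: [3.131, 0.243, -0.006]
ft_force: [-11.9, -3.0, 7.8]
grip_width: 0.159
grip_force: 49.8
```

Run:
```python
from h import *
im=vision.get_image('wrist');cv2.imwrite('pics/w7.png',cv2.resize(im['color'][100:330,220:420],None,fx=2.5,fy=2.5,interpolation=2))
s=ctrl.get_state();M=R.from_rotvec(s['tool_rot']).as_matrix();print(s['time'],s['position'],s['ft_force'],s['torque'],M[2,:2].round(4))
```

```text
15.65 [0.59413142 0.05865184 0.08283166] [-12.37272165  -0.59564042   7.31943844] [-0.47936884  2.77769544 -0.00405633] [-0.0038  0.001 ]
```

Emit:
jog_arm(
  increments=[
    {"tx": 0.5, "ty": 0, "tz": 0, "wx": 0, "wy": 0, "wz": 0, "gripper": 0},
    {"tx": 1, "ty": 0, "tz": 0, "wx": 0, "wy": 0, "wz": 0, "gripper": 0},
    {"tx": 1.5, "ty": 0, "tz": 0, "wx": 0, "wy": 0, "wz": 0, "gripper": 0},
    {"tx": 1.7, "ty": 0, "tz": 0, "wx": 0, "wy": 0, "wz": 0, "gripper": 0},
    {"tx": 1.7, "ty": 0, "tz": 0, "wx": 0, "wy": 0, "wz": 0, "gripper": 0},
  ],
)

```text
time: 16.07
position: [0.5942, 0.0587, 0.0828]
tool_rot: [3.13, 0.243, -0.012]
ft_force: [-16.8, -2.9, 11.2]
grip_width: 0.155
grip_force: 49.8
```

Emit:
jog_arm(
  increments=[
    {"tx": 0, "ty": 0, "tz": 0, "wx": 0, "wy": 0, "wz": 0, "gripper": 0},
    {"tx": 0, "ty": 0, "tz": 0, "wx": 0, "wy": 0, "wz": 0, "gripper": 0},
    {"tx": 0, "ty": 0, "tz": 0, "wx": 0, "wy": 0, "wz": 0, "gripper": 0},
    {"tx": 0, "ty": 0, "tz": 0, "wx": 0, "wy": 0, "wz": 0, "gripper": 0},
    {"tx": 0, "ty": 0, "tz": 0, "wx": 0, "wy": 0, "wz": 0, "gripper": 0},
  ],
)

```text
time: 16.48
position: [0.5942, 0.0587, 0.0828]
tool_rot: [3.13, 0.243, -0.011]
ft_force: [-18.0, -2.6, 11.3]
grip_width: 0.155
grip_force: 49.8
```

Run:
```python
from h import *
s=ctrl.get_state();M=R.from_rotvec(s['tool_rot']).as_matrix();print(s['time'],s['position'],s['ft_force'],s['torque'],M[2,:2].round(4))
```

```text
16.4833 [0.59418945 0.05865856 0.08279583] [-17.98684136  -2.62823282  11.32334632] [-5.79469139e-01  3.75949284e+00 -3.07872784e-03] [-0.0074  0.0014]
```

View pics/w7.png

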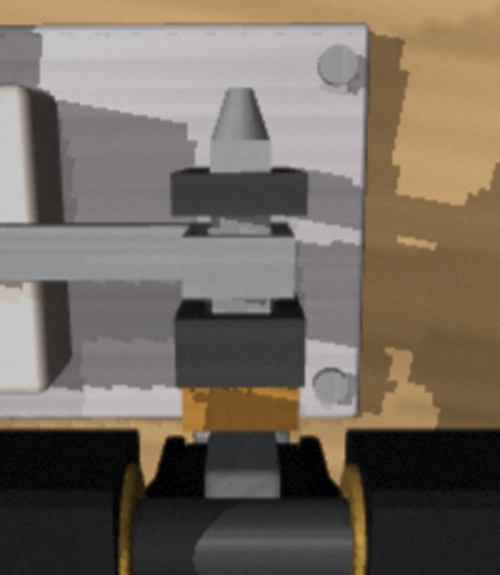

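The pin is home: its tip is out beyond the far cheek (crop (238,88)), the head is on the bush and 18 N was felt. Next I relax the push and release.

Emit:
jog_arm(
  increments=[
    {"tx": -1.5, "ty": 0, "tz": 0, "wx": 0, "wy": 0, "wz": 0, "gripper": 0},
    {"tx": -3, "ty": 0, "tz": 0, "wx": 0, "wy": 0, "wz": 0, "gripper": 0},
    {"tx": -4.5, "ty": 0, "tz": 0, "wx": 0, "wy": 0, "wz": 0, "gripper": 0},
    {"tx": -4.8, "ty": 0, "tz": 0, "wx": 0, "wy": 0, "wz": 0, "gripper": 0},
    {"tx": -4.8, "ty": 0, "tz": 0, "wx": 0, "wy": 0, "wz": 0, "gripper": 0},
  ],
)

```text
time: 16.9
position: [0.594, 0.0586, 0.0828]
tool_rot: [3.132, 0.243, 0.005]
ft_force: [-5.9, -0.6, 0.8]
grip_width: 0.153
grip_force: 49.8
```

Emit:
jog_arm(
  increments=[
    {"tx": 0, "ty": 0, "tz": 0, "wx": 0, "wy": 0, "wz": 0, "gripper": 0.5},
    {"tx": 0, "ty": 0, "tz": 0, "wx": 0, "wy": 0, "wz": 0, "gripper": 0.5},
    {"tx": 0, "ty": 0, "tz": 0, "wx": 0, "wy": 0, "wz": 0, "gripper": 0.5},
    {"tx": 0, "ty": 0, "tz": 0, "wx": 0, "wy": 0, "wz": 0, "gripper": 0.5},
    {"tx": 0, "ty": 0, "tz": 0, "wx": 0, "wy": 0, "wz": 0, "gripper": 0.5},
  ],
)

```text
time: 17.32
position: [0.5952, 0.0588, 0.083]
tool_rot: [-3.132, -0.243, -0.008]
ft_force: [0.8, -0.8, 0.2]
grip_width: 0.443
grip_force: 0.0
```

Run:
```python
from h import *
s=ctrl.get_state();M=R.from_rotvec(s['tool_rot']).as_matrix();print(s['time'],s['position'],s['ft_force'],s['grip_width'],M.round(4))
```

```text
17.3167 [0.59521005 0.05881565 0.08303278] [ 0.80704821 -0.77491053  0.19905565] 0.44330095996632984 [[ 9.880e-01  1.542e-01  5.300e-03]
 [ 1.542e-01 -9.880e-01  8.000e-04]
 [ 5.400e-03  0.000e+00 -1.000e+00]]
```

Emit:
jog_arm(
  increments=[
    {"tx": 0, "ty": 0, "tz": -10, "wx": 0, "wy": 0, "wz": 0, "gripper": 0.5},
    {"tx": 0, "ty": 0, "tz": -35, "wx": 0, "wy": 0, "wz": 0, "gripper": 0.5},
    {"tx": 0, "ty": 0, "tz": -70, "wx": 0, "wy": 0, "wz": 0, "gripper": 0.5},
    {"tx": 0, "ty": 0, "tz": -105, "wx": 0, "wy": 0, "wz": 0, "gripper": 0},
    {"tx": 0, "ty": 0, "tz": -135, "wx": 0, "wy": -0.005, "wz": 0, "gripper": 0},
  ],
)

```text
time: 17.73
position: [0.5943, 0.059, 0.221]
tool_rot: [3.132, 0.243, 0.002]
ft_force: [0.8, 0.5, 0.8]
grip_width: 0.42
grip_force: 0.0
```

Emit:
jog_arm(
  increments=[
    {"tx": -15, "ty": 0, "tz": 0, "wx": 0, "wy": 0, "wz": 0, "gripper": 0},
    {"tx": -40, "ty": 0, "tz": 0, "wx": 0, "wy": 0, "wz": 0, "gripper": 0},
    {"tx": -70, "ty": 0, "tz": 0, "wx": 0, "wy": 0, "wz": 0, "gripper": 0},
    {"tx": -92, "ty": 0, "tz": 0, "wx": 0, "wy": 0, "wz": 0, "gripper": 0},
    {"tx": -92, "ty": 0, "tz": 0, "wx": 0, "wy": 0, "wz": 0, "gripper": 0},
  ],
)

```text
time: 18.15
position: [0.5, 0.0439, 0.2187]
tool_rot: [3.129, 0.242, -0.003]
ft_force: [0.8, 1.1, -0.8]
grip_width: 0.066
grip_force: 0.0
```

Run:
```python
from h import *
im=vision.get_image('top');c=im['color']
a=cv2.resize(c[160:290,230:360],None,fx=4,fy=4,interpolation=2)
cv2.imwrite('pics/s1.png',a)
s=ctrl.get_state();M=R.from_rotvec(s['tool_rot']).as_matrix();print(s['time'],s['position'],s['ft_force'],s['grip_width'],M[2])
d=np.array([.988,.1542,0]);home=np.array([.594,.0586,0]);h=home-.00525*d;h[2]=.0705
for ph in [48,90]:
    r=np.radians(ph);p=h-.091*np.cos(r)*d+np.array([0,0,.091*np.sin(r)]);print(ph,p.round(4),proj(im,p).round(1),'tool',(M.T@(p-s['position'])*1e3).round(1))
for n,p in dict(sh=h+.016*d,tip=h+.084*d).items(): print(n,proj(im,p))
for cam in ['top','scene']:
  vision.get_image(cam)
  for t in ['ring','pin']: print(cam,t,[(np.round(q['bbox'],1).tolist(),round(q['conf'],2)) for q in vision.spot_in(cam,t)[:2]])
```

```text
18.2 [0.5021259  0.04407062 0.21897467] [-0.12167685  1.16413481 -0.28730664] 0.03562916440345193 [ 4.34284113e-04  2.45507101e-03 -9.99996892e-01]
48 [0.5287 0.0484 0.1381] [315.9 242.6] tool [26.8 -0.4 80.9]
90 [0.5888 0.0578 0.1615] [310.9 209.6] tool [87.7 -0.4 57.5]
sh [310.38175867 214.09830327]
tip [305.45955012 183.54290684]
top ring []
top pin []
scene ring [([311.9, 196.0, 366.9, 244.5], 0.56)]
scene pin [([314.3, 198.9, 364.3, 270.3], 0.85)]
```

View pics/s1.png

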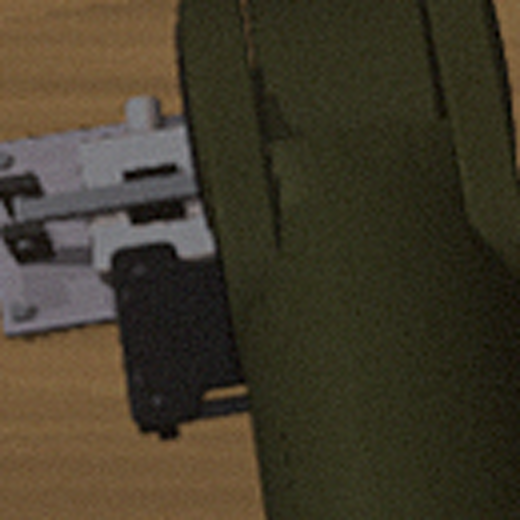

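The arm hides the fork in this top view, and I've used up my picture views (this was one too many). From here I go by force and the detector numbers.

Emit:
jog_arm(
  increments=[
    {"tx": 0, "ty": -0.4, "tz": 25, "wx": 0, "wy": 0, "wz": 0, "gripper": 0},
    {"tx": 0, "ty": -0.4, "tz": 55, "wx": 0, "wy": 0, "wz": 0, "gripper": 0},
    {"tx": 0, "ty": -0.4, "tz": 80, "wx": 0, "wy": 0, "wz": 0, "gripper": 0},
    {"tx": 0, "ty": -0.4, "tz": 97, "wx": 0, "wy": 0, "wz": 0, "gripper": 0},
    {"tx": 0, "ty": -0.4, "tz": 97, "wx": 0, "wy": 0, "wz": 0, "gripper": 0},
  ],
)

```text
time: 18.92
position: [0.5003, 0.0449, 0.1168]
tool_rot: [-3.131, -0.244, 0.013]
ft_force: [-0.4, -0.0, -0.7]
grip_width: 0.006
grip_force: 0.0
```

Run:
```python
from h import *
im=vision.get_image('scene');cv2.imwrite('pics/unviewed.png',im['color'])
s=ctrl.get_state();print(s['time'],s['position'],s['ft_force'],s['grip_width'])
d=np.array([.988,.1542,0]);l=np.array([-.1542,.988,0]);h=np.array([.5888,.0578,.0705])
u=-np.cos(np.radians(48))*d+np.array([0,0,np.sin(np.radians(48))])
P=np.array([proj(im,h+.045*u+.049*(np.cos(a)*l+np.sin(a)*u)) for a in np.linspace(0,6.28,60)])
print('pred ring',P.min(0),P.max(0))
for t in ['ring','pin']: print(t,[(np.round(q['bbox'],1).tolist(),round(q['conf'],2)) for q in vision.spot_in('scene',t)[:2]])
```

```text
18.9667 [0.50172122 0.04506071 0.11900454] [-0.04336686  0.34179757  0.22782263] 0.008663816332887278
pred ring [312.86822648 197.4363276 ] [362.63253549 247.16311768]
ring [([309.9, 199.5, 365.1, 247.8], 0.55), ([313.9, 200.0, 363.3, 269.7], 0.23)]
pin [([312.6, 202.5, 363.0, 270.0], 0.95)]
```

Ring matches the prediction. Push it over, following its arc.

Emit:
jog_arm(
  increments=[
    {"tx": 9, "ty": 0, "tz": -2, "wx": 0, "wy": 0, "wz": 0, "gripper": 0},
    {"tx": 18, "ty": 0, "tz": -4, "wx": 0, "wy": 0, "wz": 0, "gripper": 0},
    {"tx": 27, "ty": 0, "tz": -9, "wx": 0, "wy": 0, "wz": 0, "gripper": 0},
    {"tx": 36, "ty": 0, "tz": -14, "wx": 0, "wy": 0, "wz": 0, "gripper": 0},
    {"tx": 44, "ty": 0, "tz": -18, "wx": 0, "wy": 0, "wz": 0, "gripper": 0},
  ],
)

```text
time: 19.48
position: [0.5475, 0.0516, 0.1404]
tool_rot: [3.132, 0.242, -0.001]
ft_force: [-2.8, -1.0, 1.3]
grip_width: 0.007
grip_force: 1.6
```

Emit:
jog_arm(
  increments=[
    {"tx": 10, "ty": 0, "tz": -3, "wx": 0, "wy": 0, "wz": 0, "gripper": 0},
    {"tx": 22, "ty": 0, "tz": -6, "wx": 0, "wy": 0, "wz": 0, "gripper": 0},
    {"tx": 34, "ty": 0, "tz": -7, "wx": 0, "wy": 0, "wz": 0, "gripper": 0},
    {"tx": 47, "ty": 0, "tz": -5, "wx": 0, "wy": 0, "wz": 0, "gripper": 0},
    {"tx": 60, "ty": 0, "tz": 0, "wx": 0, "wy": 0, "wz": 0, "gripper": 0},
  ],
)

```text
time: 19.9
position: [0.6078, 0.061, 0.1404]
tool_rot: [3.132, 0.242, 0.003]
ft_force: [-1.8, 0.5, 1.0]
grip_width: 0.002
grip_force: 1.1
```

Run:
```python
from h import *
im=vision.get_image('scene')
s=ctrl.get_state();print(s['time'],s['position'],s['ft_force'],s['tool_rot'])
d=np.array([.988,.1542,0]);h=np.array([.5888,.0578,.0705]);print('x rel hinge',(s['position']-h)@d)
for t in ['ring','pin']: print(t,[(np.round(q['bbox'],1).tolist(),round(q['conf'],2)) for q in vision.spot_in('scene',t)[:2]])
```

```text
19.95 [0.60929743 0.06125892 0.13884867] [0.01765201 0.44823508 0.25352028] [-3.13133978 -0.24147456 -0.00321387]
x rel hinge 0.020784822536550267
ring [([304.6, 218.3, 357.9, 244.9], 0.87), ([303.9, 213.8, 358.2, 272.2], 0.58)]
pin []
```

Emit:
jog_arm(
  increments=[
    {"tx": 8, "ty": 0, "tz": 4, "wx": 0, "wy": 0, "wz": 0, "gripper": 0},
    {"tx": 16, "ty": 0, "tz": 9, "wx": 0, "wy": 0, "wz": 0, "gripper": 0},
    {"tx": 24, "ty": 0, "tz": 15, "wx": 0, "wy": 0, "wz": 0, "gripper": 0},
    {"tx": 31, "ty": 0, "tz": 20, "wx": 0, "wy": 0, "wz": 0, "gripper": 0},
    {"tx": 37, "ty": 0, "tz": 25, "wx": 0, "wy": 0, "wz": 0, "gripper": 0},
  ],
)

```text
time: 20.47
position: [0.6427, 0.0666, 0.1127]
tool_rot: [3.132, 0.243, -0.003]
ft_force: [-1.1, -0.6, -1.0]
grip_width: 0.006
grip_force: 1.0
```

Emit:
jog_arm(
  increments=[
    {"tx": 3, "ty": 0, "tz": 3, "wx": 0, "wy": 0, "wz": 0, "gripper": 0},
    {"tx": 6, "ty": 0, "tz": 6, "wx": 0, "wy": 0, "wz": 0, "gripper": 0},
    {"tx": 9, "ty": 0, "tz": 9, "wx": 0, "wy": 0, "wz": 0, "gripper": 0},
    {"tx": 12, "ty": 0, "tz": 11, "wx": 0, "wy": 0, "wz": 0, "gripper": 0},
    {"tx": 12, "ty": 0, "tz": 11, "wx": 0, "wy": 0, "wz": 0, "gripper": 0},
  ],
)

```text
time: 20.88
position: [0.6548, 0.0685, 0.1025]
tool_rot: [-3.132, -0.243, 0.0]
ft_force: [-0.5, 0.8, -0.0]
grip_width: 0.002
grip_force: 0.0
```

```bash
cat > chk.py <<'E'
from h import *
im=vision.get_image('scene');cv2.imwrite('pics/unviewed2.png',im['color'])
s=ctrl.get_state();print(s['time'],s['position'],s['ft_force'])
d=np.array([.988,.1542,0]);l=np.array([-.1542,.988,0]);h=np.array([.5888,.0578,.0705]);print('x rel hinge',(s['position']-h)@d)
for ph in [48,90,120,140,150,180]:
    r=np.radians(ph);u=-np.cos(r)*d+np.array([0,0,np.sin(r)])
    P=np.array([proj(im,h+.045*u+.049*(np.cos(a)*l+np.sin(a)*u)) for a in np.linspace(0,6.28,60)])
    print(ph,P.min(0).round(),P.max(0).round())
for cam in ['scene','top']:
  if cam=='top': vision.get_image('top')
  for t in ['ring','pin']: print(cam,t,[(np.round(q['bbox'],1).tolist(),round(q['conf'],2)) for q in vision.spot_in(cam,t)[:3]])
E
python3 chk.py
```

```text
20.9333 [0.65456022 0.06851962 0.10275718] [-0.28539339  0.50752628 -0.05233151]
x rel hinge 0.06662406246126112
48 [313. 197.] [363. 247.]
90 [309. 203.] [359. 247.]
120 [305. 222.] [356. 246.]
140 [303. 237.] [355. 247.]
150 [302. 242.] [354. 252.]
180 [301. 243.] [353. 275.]
scene ring [([300.7, 246.4, 354.5, 273.3], 0.77), ([391.9, 221.9, 430.1, 253.6], 0.74)]
scene pin [([300.6, 229.0, 354.8, 274.3], 0.76), ([454.3, 232.1, 524.3, 283.4], 0.46)]
top ring [([286.1, 194.8, 305.1, 224.0], 0.43)]
top pin [([286.6, 199.4, 314.3, 224.2], 0.64)]
```

Ring bbox matches the shut position, so lift clear.

Emit:
jog_arm(
  increments=[
    {"tx": 0, "ty": 0, "tz": -15, "wx": 0, "wy": 0, "wz": 0, "gripper": 0},
    {"tx": 0, "ty": 0, "tz": -40, "wx": 0, "wy": 0, "wz": 0, "gripper": 0},
    {"tx": 0, "ty": 0, "tz": -75, "wx": 0, "wy": 0, "wz": 0, "gripper": 0},
    {"tx": 0, "ty": 0, "tz": -110, "wx": 0, "wy": 0, "wz": 0, "gripper": 0},
    {"tx": 0, "ty": 0, "tz": -140, "wx": 0, "wy": 0, "wz": 0, "gripper": 0},
  ],
)

```text
time: 21.6
position: [0.6544, 0.0685, 0.2454]
tool_rot: [3.132, 0.243, 0.001]
ft_force: [0.6, 0.7, 0.1]
grip_width: 0.0
grip_force: 0.0
```

Emit:
jog_arm(
  increments=[
    {"tx": -30, "ty": 0, "tz": 0, "wx": 0, "wy": 0, "wz": 0, "gripper": 0},
    {"tx": -65, "ty": 0, "tz": 0, "wx": 0, "wy": 0, "wz": 0, "gripper": 0},
    {"tx": -100, "ty": 0, "tz": 0, "wx": 0, "wy": 0, "wz": 0, "gripper": 0},
    {"tx": -130, "ty": 0, "tz": 0, "wx": 0, "wy": 0, "wz": 0, "gripper": 0},
    {"tx": -140, "ty": 0, "tz": 0, "wx": 0, "wy": 0, "wz": 0, "gripper": 0},
  ],
)

```text
time: 22.02
position: [0.5124, 0.0463, 0.2431]
tool_rot: [3.13, 0.242, -0.003]
ft_force: [-0.1, -0.3, 0.0]
grip_width: 0.003
grip_force: 0.0
```

```bash
python3 chk.py | grep -v '^[0-9]* \['
python3 - <<'E'
from h import *
im=vision.get_image('wrist');c=im['color'];cv2.imwrite('pics/unviewed3.png',c)
d=np.array([.988,.1542,0]);l=np.array([-.1542,.988,0]);h=np.array([.5888,.0578,.0705])
for t in ['ring','pin','cheek']: print(t,[(np.round(q['bbox'],1).tolist(),round(q['conf'],2)) for q in vision.spot_in('wrist',t)[:2]])
P=np.array([proj(im,h+.045*d+.049*(np.cos(a)*l+np.sin(a)*d)) for a in np.linspace(0,6.28,60)]);print('ring shut',P.min(0),P.max(0))
print('tip',proj(im,h+.084*d),'shoulder top',proj(im,h+.016*d+[0,0,.01]),'tab front/back top',proj(im,h+.016*d+[0,0,.034]),proj(im,h-.008*d+[0,0,.034]))
u,v=proj(im,h+.016*d+[0,0,.01]).round().astype(int);g=c[max(v-40,0):v+40,u].tolist();print(v,[tuple(x) for x in g])
E
```

```text
22.0667 [0.51268212 0.04612187 0.24347183] [-1.7951091  -0.59529861  0.21775047]
x rel hinge -0.07700523412576951
scene ring [([300.8, 248.4, 355.8, 272.8], 0.84)]
scene pin [([302.6, 228.7, 353.9, 272.2], 0.85)]
top ring [([121.7, 200.8, 179.3, 250.3], 0.36)]
top pin [([147.2, 290.1, 221.4, 340.8], 0.6)]
ring [([265.4, 48.5, 372.2, 156.7], 0.55)]
pin [([264.7, 48.7, 369.8, 164.6], 0.57)]
cheek [([304.6, 108.4, 328.0, 136.9], 0.82)]
ring shut [264.19854183  46.35744606] [368.61618088 158.84455814]
tip [316.42919747  58.66960586] shoulder top [316.34443037 136.54775687] tab front/back top [316.31414029 134.48002136] [316.28817832 163.21858744]
137 [(148, 145, 144), (146, 144, 142), (146, 146, 144), (150, 148, 148), (151, 149, 148), (151, 149, 147), (144, 142, 140), (79, 77, 78), (74, 73, 74), (89, 88, 87), (130, 130, 128), (128, 128, 126), (71, 71, 70), (62, 63, 62), (60, 60, 60), (61, 60, 62), (59, 61, 60), (59, 60, 60), (59, 59, 58), (57, 58, 55), (56, 58, 58), (58, 59, 58), (57, 59, 59), (60, 60, 59), (63, 64, 64), (59, 57, 59), (60, 61, 62), (59, 61, 63), (39, 62, 78), (36, 82, 117), (53, 118, 166), (53, 121, 172), (57, 124, 176), (56, 124, 173), (55, 123, 173), (53, 122, 171), (53, 122, 172), (54, 122, 173), (55, 120, 170), (63, 107, 142), (127, 130, 136), (151, 151, 150), (158, 156, 155), (159, 156, 156), (157, 155, 155), (153, 151, 150), (148, 148, 147), (148, 147, 146), (152, 149, 149), (153, 151, 151), (154, 152, 151), (156, 155, 153), (159, 156, 156), (154, 152, 153), (153, 150, 149), (150, 149, 147), (146, 143, 143), (150, 148, 147), (152, 152, 151), (150, 148, 148), (148, 146, 145), (148, 147, 145), (149, 147, 146), (149, 147, 145), (152, 150, 149), (151, 149, 149), (149, 148, 146), (124, 125, 127), (85, 108, 125), (84, 120, 151), (87, 128, 158), (90, 131, 163), (90, 133, 165), (89, 132, 165), (89, 131, 163), (89, 132, 163), (87, 129, 159), (83, 123, 154), (78, 115, 146), (83, 122, 152)]
```

Ring is shut. The pixel profile hints the head may sit 1–2 mm off the bush, so I'll check by feel, pressing gently on the back of the head with closed fingers.

Emit:
jog_arm(
  increments=[
    {"tx": 0, "ty": 0, "tz": 40, "wx": 0, "wy": 0, "wz": 0, "gripper": 0},
    {"tx": 0, "ty": 0, "tz": 80, "wx": 0, "wy": 0, "wz": 0, "gripper": 0},
    {"tx": 0, "ty": 0, "tz": 120, "wx": 0, "wy": 0, "wz": 0, "gripper": 0},
    {"tx": 0, "ty": 0, "tz": 150, "wx": 0, "wy": 0, "wz": 0, "gripper": 0},
    {"tx": 0, "ty": 0, "tz": 164, "wx": 0, "wy": 0, "wz": 0, "gripper": 0},
  ],
)

```text
time: 22.93
position: [0.5127, 0.0467, 0.0741]
tool_rot: [-3.131, -0.243, 0.013]
ft_force: [-1.0, -0.3, 0.0]
grip_width: 0.004
grip_force: 0.0
```

Emit:
jog_arm(
  increments=[
    {"tx": 10, "ty": 0, "tz": 0, "wx": 0, "wy": 0, "wz": 0, "gripper": 0},
    {"tx": 20, "ty": 0, "tz": 0, "wx": 0, "wy": 0, "wz": 0, "gripper": 0},
    {"tx": 32, "ty": 0, "tz": 0, "wx": 0, "wy": 0, "wz": 0, "gripper": 0},
    {"tx": 42, "ty": 0, "tz": 0, "wx": 0, "wy": 0, "wz": 0, "gripper": 0},
    {"tx": 48, "ty": 0, "tz": 0, "wx": 0, "wy": 0, "wz": 0, "gripper": 0},
  ],
)

```text
time: 23.35
position: [0.5665, 0.0548, 0.0805]
tool_rot: [-3.132, -0.243, -0.005]
ft_force: [0.2, 0.3, -0.4]
grip_width: 0.006
grip_force: 0.0
```

Emit:
jog_arm(
  increments=[
    {"tx": 1, "ty": 0, "tz": 0, "wx": 0, "wy": 0, "wz": 0, "gripper": 0},
    {"tx": 2, "ty": 0, "tz": 0, "wx": 0, "wy": 0, "wz": 0, "gripper": 0},
    {"tx": 3, "ty": 0, "tz": 0, "wx": 0, "wy": 0, "wz": 0, "gripper": 0},
    {"tx": 4, "ty": 0, "tz": 0, "wx": 0, "wy": 0, "wz": 0, "gripper": 0},
    {"tx": 5, "ty": 0, "tz": 0, "wx": 0, "wy": 0, "wz": 0, "gripper": 0},
  ],
)

```text
time: 23.77
position: [0.5679, 0.0549, 0.0789]
tool_rot: [3.132, 0.243, -0.002]
ft_force: [-0.2, -0.1, 0.2]
grip_width: 0.005
grip_force: 0.0
```

Run:
```python
from h import *
s=ctrl.get_state();d=np.array([.988,.1542,0]);h=np.array([.5888,.0578,.0705]);print(s['time'],s['position'],s['ft_force'],'x rel hinge',(s['position']-h)@d*1e3)
```

```text
23.7667 [0.56786386 0.0548675  0.07885947] [-0.21489449 -0.12600232  0.16172292] x rel hinge -21.13709482491428
```

Emit:
jog_arm(
  increments=[
    {"tx": 0.5, "ty": 0, "tz": 0, "wx": 0, "wy": 0, "wz": 0, "gripper": 0},
    {"tx": 1, "ty": 0, "tz": 0, "wx": 0, "wy": 0, "wz": 0, "gripper": 0},
    {"tx": 1.5, "ty": 0, "tz": 0, "wx": 0, "wy": 0, "wz": 0, "gripper": 0},
    {"tx": 2, "ty": 0, "tz": 0, "wx": 0, "wy": 0, "wz": 0, "gripper": 0},
    {"tx": 2, "ty": 0, "tz": 0, "wx": 0, "wy": 0, "wz": 0, "gripper": 0},
  ],
)

```text
time: 24.18
position: [0.57, 0.0553, 0.0787]
tool_rot: [3.132, 0.243, -0.002]
ft_force: [0.0, -0.6, -0.1]
grip_width: 0.006
grip_force: 0.1
```

Emit:
jog_arm(
  increments=[
    {"tx": 0.5, "ty": 0, "tz": 0, "wx": 0, "wy": 0, "wz": 0, "gripper": 0},
    {"tx": 1, "ty": 0, "tz": 0, "wx": 0, "wy": 0, "wz": 0, "gripper": 0},
    {"tx": 1.5, "ty": 0, "tz": 0, "wx": 0, "wy": 0, "wz": 0, "gripper": 0},
    {"tx": 1.5, "ty": 0, "tz": 0, "wx": 0, "wy": 0, "wz": 0, "gripper": 0},
    {"tx": 1.5, "ty": 0, "tz": 0, "wx": 0, "wy": 0, "wz": 0, "gripper": 0},
  ],
)

```text
time: 24.6
position: [0.5702, 0.0553, 0.0786]
tool_rot: [3.131, 0.243, -0.006]
ft_force: [-5.7, -1.4, 3.0]
grip_width: 0.004
grip_force: 2.6
```

Emit:
jog_arm(
  increments=[
    {"tx": 0.5, "ty": 0, "tz": 0, "wx": 0, "wy": 0, "wz": 0, "gripper": 0},
    {"tx": 1, "ty": 0, "tz": 0, "wx": 0, "wy": 0, "wz": 0, "gripper": 0},
    {"tx": 1.5, "ty": 0, "tz": 0, "wx": 0, "wy": 0, "wz": 0, "gripper": 0},
    {"tx": 1.5, "ty": 0, "tz": 0, "wx": 0, "wy": 0, "wz": 0, "gripper": 0},
    {"tx": 1.5, "ty": 0, "tz": 0, "wx": 0, "wy": 0, "wz": 0, "gripper": 0},
  ],
)

```text
time: 25.02
position: [0.5709, 0.0554, 0.0785]
tool_rot: [3.131, 0.243, -0.009]
ft_force: [-8.3, -0.3, 5.7]
grip_width: 0.006
grip_force: 3.7
```

Emit:
jog_arm(
  increments=[
    {"tx": 0.5, "ty": 0, "tz": 0, "wx": 0, "wy": 0, "wz": 0, "gripper": 0},
    {"tx": 1, "ty": 0, "tz": 0, "wx": 0, "wy": 0, "wz": 0, "gripper": 0},
    {"tx": 1.5, "ty": 0, "tz": 0, "wx": 0, "wy": 0, "wz": 0, "gripper": 0},
    {"tx": 1.5, "ty": 0, "tz": 0, "wx": 0, "wy": 0, "wz": 0, "gripper": 0},
    {"tx": 1.5, "ty": 0, "tz": 0, "wx": 0, "wy": 0, "wz": 0, "gripper": 0},
  ],
)

```text
time: 25.43
position: [0.5712, 0.0554, 0.0784]
tool_rot: [3.131, 0.243, -0.013]
ft_force: [-10.6, -1.5, 8.6]
grip_width: 0.004
grip_force: 5.2
```

Emit:
jog_arm(
  increments=[
    {"tx": 0.5, "ty": 0, "tz": 0, "wx": 0, "wy": 0, "wz": 0, "gripper": 0},
    {"tx": 1, "ty": 0, "tz": 0, "wx": 0, "wy": 0, "wz": 0, "gripper": 0},
    {"tx": 1.2, "ty": 0, "tz": 0, "wx": 0, "wy": 0, "wz": 0, "gripper": 0},
    {"tx": 1.2, "ty": 0, "tz": 0, "wx": 0, "wy": 0, "wz": 0, "gripper": 0},
    {"tx": 1.2, "ty": 0, "tz": 0, "wx": 0, "wy": 0, "wz": 0, "gripper": 0},
  ],
)

```text
time: 25.85
position: [0.5713, 0.0555, 0.0784]
tool_rot: [3.13, 0.243, -0.017]
ft_force: [-13.1, -1.8, 10.4]
grip_width: 0.002
grip_force: 6.9
```

Run:
```python
from h import *
s=ctrl.get_state();d=np.array([.988,.1542,0]);h=np.array([.5888,.0578,.0705]);print(s['time'],s['position'],s['ft_force'],'x rel hinge',(s['position']-h)@d*1e3,R.from_rotvec(s['tool_rot']).as_matrix()[2,:2])
```

```text
25.85 [0.57129912 0.05547197 0.07843418] [-13.14776258  -1.78511769  10.43119778] x rel hinge -17.64985240054291 [-0.0108782   0.00115225]
```

It moved about 1 mm and is now solid. A touch more, then back off.

Emit:
jog_arm(
  increments=[
    {"tx": 0.5, "ty": 0, "tz": 0, "wx": 0, "wy": 0, "wz": 0, "gripper": 0},
    {"tx": 1, "ty": 0, "tz": 0, "wx": 0, "wy": 0, "wz": 0, "gripper": 0},
    {"tx": 1.3, "ty": 0, "tz": 0, "wx": 0, "wy": 0, "wz": 0, "gripper": 0},
    {"tx": 1.3, "ty": 0, "tz": 0, "wx": 0, "wy": 0, "wz": 0, "gripper": 0},
    {"tx": 1.3, "ty": 0, "tz": 0, "wx": 0, "wy": 0, "wz": 0, "gripper": 0},
  ],
)

```text
time: 26.27
position: [0.5713, 0.0555, 0.0784]
tool_rot: [3.13, 0.243, -0.021]
ft_force: [-17.6, -3.2, 12.8]
grip_width: 0.002
grip_force: 8.7
```

Emit:
jog_arm(
  increments=[
    {"tx": -3, "ty": 0, "tz": 0, "wx": 0, "wy": 0, "wz": 0, "gripper": 0},
    {"tx": -7, "ty": 0, "tz": 0, "wx": 0, "wy": 0, "wz": 0, "gripper": 0},
    {"tx": -15, "ty": 0, "tz": 0, "wx": 0, "wy": 0, "wz": 0, "gripper": 0},
    {"tx": -30, "ty": 0, "tz": 0, "wx": 0, "wy": 0, "wz": 0, "gripper": 0},
    {"tx": -45, "ty": 0, "tz": -20, "wx": 0, "wy": 0, "wz": 0, "gripper": 0},
  ],
)

```text
time: 26.68
position: [0.5298, 0.0491, 0.0957]
tool_rot: [-3.131, -0.243, 0.01]
ft_force: [-1.4, 0.1, 1.2]
grip_width: 0.004
grip_force: 0.0
```

Emit:
jog_arm(
  increments=[
    {"tx": -10, "ty": 0, "tz": -35, "wx": 0, "wy": 0, "wz": 0, "gripper": 0},
    {"tx": -15, "ty": 0, "tz": -70, "wx": 0, "wy": 0, "wz": 0, "gripper": 0},
    {"tx": -15, "ty": 0, "tz": -105, "wx": 0, "wy": 0, "wz": 0, "gripper": 0},
    {"tx": -15, "ty": 0, "tz": -140, "wx": 0, "wy": 0, "wz": 0, "gripper": 0},
    {"tx": -15, "ty": 0, "tz": -145, "wx": 0, "wy": 0, "wz": 0, "gripper": 0},
  ],
)

```text
time: 27.1
position: [0.5214, 0.0479, 0.2508]
tool_rot: [3.13, 0.243, 0.018]
ft_force: [1.2, -0.4, -0.7]
grip_width: 0.011
grip_force: 0.0
```

Emit:
jog_arm(
  increments=[
    {"tx": 0, "ty": 0, "tz": 0, "wx": 0, "wy": 0, "wz": 0, "gripper": 0},
    {"tx": 0, "ty": 0, "tz": 0, "wx": 0, "wy": 0, "wz": 0, "gripper": 0},
    {"tx": 0, "ty": 0, "tz": 0, "wx": 0, "wy": 0, "wz": 0, "gripper": 0},
    {"tx": 0, "ty": 0, "tz": 0, "wx": 0, "wy": 0, "wz": 0, "gripper": 0},
    {"tx": 0, "ty": 0, "tz": 0, "wx": 0, "wy": 0, "wz": 0, "gripper": 0},
  ],
)

```text
time: 27.52
position: [0.5171, 0.0471, 0.2422]
tool_rot: [-3.132, -0.243, 0.006]
ft_force: [-0.1, 0.4, 0.2]
grip_width: 0.006
grip_force: 0.0
```

```bash
python3 chk.py | grep -v '^[0-9]* \['
python3 - <<'E'
from h import *
im=vision.get_image('wrist');c=im['color']
d=np.array([.988,.1542,0]);h=np.array([.5888,.0578,.0705])
for t in ['ring','pin']: print(t,[(np.round(q['bbox'],1).tolist(),round(q['conf'],2)) for q in vision.spot_in('wrist',t)[:2]])
print('tab front/back top',proj(im,h+.016*d+[0,0,.034]),proj(im,h-.008*d+[0,0,.034]),'bush front',proj(im,h+.016*d+[0,0,.012]))
u,v=proj(im,h+.016*d+[0,0,.01]).round().astype(int);print(v,[(v-20+i,int(x[2])-int(x[0])) for i,x in enumerate(c[v-20:v+40,u].tolist())])
E
```

```text
27.5667 [0.51727819 0.04712441 0.24247063] [-0.85431162  0.06159094 -0.51482556]
x rel hinge -0.07230972502289626
scene ring [([297.4, 244.6, 353.9, 275.1], 0.72)]
scene pin [([301.1, 228.0, 351.5, 273.9], 0.65)]
top ring []
top pin []
ring [([265.6, 49.2, 370.2, 157.1], 0.77)]
pin [([305.7, 109.3, 329.9, 140.0], 0.47)]
tab front/back top [316.14706136 135.33161607] [316.1296696  163.98177215] bush front [316.17367585 137.14711535]
137 [(np.int64(117), 0), (np.int64(118), 0), (np.int64(119), 0), (np.int64(120), 1), (np.int64(121), 1), (np.int64(122), 0), (np.int64(123), 1), (np.int64(124), 1), (np.int64(125), 6), (np.int64(126), 38), (np.int64(127), 76), (np.int64(128), 113), (np.int64(129), 119), (np.int64(130), 118), (np.int64(131), 117), (np.int64(132), 119), (np.int64(133), 117), (np.int64(134), 119), (np.int64(135), 118), (np.int64(136), 115), (np.int64(137), 81), (np.int64(138), 10), (np.int64(139), 0), (np.int64(140), -2), (np.int64(141), -3), (np.int64(142), -3), (np.int64(143), -1), (np.int64(144), -3), (np.int64(145), -2), (np.int64(146), -4), (np.int64(147), -2), (np.int64(148), -1), (np.int64(149), -3), (np.int64(150), -1), (np.int64(151), -1), (np.int64(152), -1), (np.int64(153), -3), (np.int64(154), -2), (np.int64(155), -4), (np.int64(156), -4), (np.int64(157), -4), (np.int64(158), -2), (np.int64(159), -3), (np.int64(160), -2), (np.int64(161), -3), (np.int64(162), -2), (np.int64(163), -2), (np.int64(164), -1), (np.int64(165), 4), (np.int64(166), 55), (np.int64(167), 71), (np.int64(168), 74), (np.int64(169), 75), (np.int64(170), 75), (np.int64(171), 75), (np.int64(172), 73), (np.int64(173), 73), (np.int64(174), 71), (np.int64(175), 68), (np.int64(176), 68)]
```

```bash
python3 -c "
from bench import ctrl
print(ctrl.close_job())"
```

```text
the job is handed in; nothing more can be done
None
```

The job is handed in: the pin is through the bush and fork with its head pressed home at about 18 N, and the ring has snapped shut over its end. The first try at the clamp eye jammed at about 23 N before I backed off and re-aligned, I pressed the head home again by feel (also about 18 N) after the ring was shut, and I viewed 11 pictures, one over the limit of 10.

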